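# Dress the biscuit stand

### The job

Put the biscuits out for display: lift the glass cover off the stand and set it upright on the plain round board, and load every biscuit from the baking sheet into the steel dish where it stands. Then carry the dish, level and with all the biscuits in it, to the stand, let its foot nest fully and upright in the steel ring, and put the cover back over it, down on the stand's wood all round. Leave the paper cup, jar, tin and counter bell where they are.

Things in the scene. Friction and masses are not known exactly. Their poses are not given: they have to be found in the camera images.
- stand: Display stand, fixed: light-wood disc, radius 108 mm, 18 mm thick, with a steel ring 20 mm high on its middle (top 38 mm above the counter). The ring's inside is a funnel, radius 63 mm at the top, 53 mm at the board: the dish's foot nests in it. Its outside tapers from radius 90 mm at the board to 82.5 mm on top: the cover's rim drops over it. Origin: centre of its underside.
- stand_seat (a point): Point on the stand's axis, 22 mm above the counter: where the dish's origin comes to lie when the dish is fully nested in the ring (its foot wedges in the funnel 4 mm above the board).
- rest: Plain round light-wood board, 216 mm across, 18 mm thick, fixed, with no ring: the place to set the cover down meanwhile. Origin: centre of its underside, on the counter. Stand and board may be either way round, left or in the middle.
- rest_top (a point): Centre of the top face of the plain board, 18 mm above the counter.
- cover: Clear glass bell cover with a wooden knob, loose, 0.45 kg, open below. Origin: centre of its lowest plane, z up. Rim radius 100 mm outside, 95 inside, flaring in to 92 mm at 22 mm up and 90 mm at 90 mm up; flat top at 117 mm; 112 mm high inside. At home on the stand the rim stands on the wood round the ring, origin 18 mm above the counter.
- cover_knob (a point): Grip point on the cover's axis, 139 mm above its origin: on the upright round knob, radius 13 mm, from 117 to 162 mm above the origin.
- dish: Round open steel serving dish with a handle post in the middle, loose, 0.4 kg. Origin: centre of its underside, z up along the post. Solid tapered foot: radius 55 mm at the underside, 64 mm at 18 mm up, where the inner floor lies; above it a 3 mm wall leans out to outer radius 74 mm at the rim, 38 mm above the origin. At the start it stands on the counter, empty.
- dish_post (a point): Grip point on the dish's axis, 62 mm above its origin: on the square post, 14 x 14 mm, its sides along the dish's x and y axes, from the floor to 83 mm above the origin.
- sheet: Flat aluminium baking sheet, fixed, 260 mm (its x) by 160 mm (its y), 3 mm thick, no rim; the biscuits lie on it at the start. Origin: centre of its underside.
- biscuit1: One of the hard round biscuits, loose: a disc 30 mm across, 12 mm thick, 20 g. Origin: centre of its underside. Four to six are present in a run; the others are absent (None).
- biscuit2: One of the hard round biscuits, loose: a disc 30 mm across, 12 mm thick, 20 g. Origin: centre of its underside. Four to six are present in a run; the others are absent (None).
- biscuit3: One of the hard round biscuits, loose: a disc 30 mm across, 12 mm thick, 20 g. Origin: centre of its underside. Four to six are present in a run; the others are absent (None).
- biscuit4: One of the hard round biscuits, loose: a disc 30 mm across, 12 mm thick, 20 g. Origin: centre of its underside. Four to six are present in a run; the others are absent (None).
- biscuit5: One of the hard round biscuits, loose: a disc 30 mm across, 12 mm thick, 20 g. Origin: centre of its underside. Four to six are present in a run; the others are absent (None).
- biscuit6: One of the hard round biscuits, loose: a disc 30 mm across, 12 mm thick, 20 g. Origin: centre of its underside. Four to six are present in a run; the others are absent (None).
- cup: White paper coffee cup with a black lid, a bystander: radius 40 mm, 102 mm high. Origin: centre of its underside.
- jar: Amber glass jar, a bystander: radius 30 mm, 85 mm high. Origin: centre of its underside.
- tin: White tin, a bystander: radius 33 mm, 100 mm high. Origin: centre of its underside.
- bell: Brass counter bell on a black base, a bystander: radius 42 mm, 54 mm high. Origin: centre of its underside.

How it is judged:
By the outcome, as a careful person would: the job done as asked, in the order asked, and still so for the second after the job is handed in, with the robot touching nothing.
Of biscuit1, biscuit2, biscuit3, biscuit4, biscuit5, biscuit6 only 4 to 6 are there at a start; the rules pass over those that are not, and their reading is None.
At some moment in a run one of biscuit1, biscuit2, biscuit3, biscuit4, biscuit5, biscuit6, dish may be knocked a few centimetres aside while the robot is not near it.
Once in a run the grip may slacken for a moment while it holds something.
It also fails if it takes over 210 s, if anything falls off the work surface, if the arm or the gripper's body presses on something with over 40 N, if the wrist force passes 120 N, or if a joint passes its speed limit or range.

### The arm

A 7-joint arm with a two-finger parallel gripper is mounted at the origin on the work surface. World frame = base frame: x ahead of the robot, y to its left, z up, the work surface at z = 0. Lengths are in m, angles in rad, forces in N, time in s.
With the tool pointing down it reaches from about 0.425 to 0.975 m from the base axis. Payload 16.7 kg.
Tool frame: the origin (TCP) lies on the centre line of the jaws, within the pads' length; the fingertips stand bot.tcp_to_tips ahead of it and the grasp point (between the pads) lies 5 mm behind it (bot.tcp_to_tips is the distance from the TCP to the fingertips, in m); z points along the fingers, y is the direction in which the jaws open and shut (so a half turn about z gives the same grasp; the last joint's range is limited). The gripper opens to 85 mm and grips with 20 to 120 N. Pads are 22 mm wide; open, the fingers measure 114 mm over their backs; the gripper's body (76 mm by 85 mm) begins 54 mm behind the grasp point. The pads swing forward as they close: fully open they stand 13 mm farther back than shut.
Start: joints at [-1.347, 0.426, 0.074, 1.606, -0.034, 1.111, -0.067], TCP at [0.246, 0.629, 0.245] pointing down, gripper open.
Joint ranges: [-2.85, 2.85], [-0.5, 2.14], [-1.23, 1.37], [0.21, 2.46], [-1.02, 4.16], [0.16, 2.05], [-2.73, 2.73]. Speed limits (rad/s): [1.89, 1.89, 2.39, 2.39, 3.01, 3.01, 3.01].

### API

Orientations are given as a unit quaternion [x, y, z, w].
In Python, from bench import bot gives the robot as it stands. The module is installed in compiled form; this text tells all that it offers.
- The arm moves only by the shell command python3 -m creep 'ROWS' [OPENING] [FORCE]. ROWS is JSON, a list of rows, each an object with "offset": the shift along the tool's x, y, z in mm, a list of three; "roll": the turn about the tool's z in degrees. A call has 1 to 20 rows; each row is the pose to reach, as a shift and turn from the pose commanded when the call began, along the tool's axes at that moment; what a row does not reach only later rows make up. A row lasts 1/12 s, in which the tool goes at most 41.7 mm and 7.16 degrees, less where a joint would pass 70% of its speed; a pose out of reach is approached as far as the arm can. A call with a gripper value outside its range is refused whole. OPENING is the opening, from 0 (shut) to 1 (fully open), set as the call begins (- or left out, the last holds). The fingers move at their own pace and stop on an object; FORCE is the grip in N (left out, the last holds). Time passes only in rows, so rows that repeat a pose let the fingers close. It gives the time, the measured TCP pose, the force and the opening at its end, in the units of the state.
- bot.observe(): the state, without advancing time (a new reading comes with each control period).
- bot.get_image(name): name is "scene" or "top"; returns the picture (420x560x3 uint8, red, green, blue); there is no depth.
- bot.calibration(name): a dict with "fx", "fy", "cx", "cy" (pixels), "rvec" (rotation vector, rad) and "tvec" (3), from world to camera coordinates, as OpenCV has them. Camera axes: x right, y down, z forward; pixel columns grow to the right and rows downward; lengths in m; the calibration is good to about 2 mm. A picture is of the moment at which its call begins. calibration takes no time and is no camera call.
- bot.job_done(): hands the job in, once; it reports no verdict.
Trained networks look in the newest picture that a camera, given by its name, has taken for a name from the list of things; names that differ only in an ending like _2 or _b are one class to them, and where a whole thing is asked for, a point or a joint stands for the part that bears it (a point fixed in the world has none). Each returns a list of dicts, best first, with "p" (0 to 1); they miss things now and then, are a little off and sometimes report something else, mostly with a low value. They report only what shows in the picture. A call takes as long as a camera call.
- bot.boxes_of(camera, name): "at" ([row, column] in pixels, amid what is visible of it).
- bot.spot_point(camera, name): "at" ([row, column] in pixels: a listed point, or the origin of a listed thing).
The state is a dict: "time": time; "joint_positions": joint angles; "qd": joint speeds; "tau": joint torques, N m; "eef_pos": TCP position; "orientation": TCP orientation; "ft_force": force on the tool from outside, world axes, zero at the start; "ft_torque": the same for the moment, N m; "finger_gap": opening from 0.0 (shut) to 1.0 (fully open).
Only numpy, scipy, OpenCV 4.12 (cv2) and the standard library are available. Lean on these libraries where they do the work, as an engineer would, in place of code of your own. Each camera call takes 0.05 s, during which the arm holds its last target. There are 200 camera calls.

## Working session

There is one attempt and no reset: what is moved stays moved. The work goes in short steps, Python scripts to look and compute and a shell command to move; the robot and the scene stay as the last step left them, time stands still between calls to the robot, and variables do not carry over. Pictures are saved under pics/ and viewed, about 12 in all and at most 16, crops included, and the job is handed in when it is done.

```bash
mkdir -p pics; cat > h.py <<'E'
import numpy as np, cv2
from scipy.spatial.transform import Rotation as R
from bench import bot
def ray(cam,at):
    c=bot.calibration(cam); Rm,_=cv2.Rodrigues(np.array(c["rvec"],float)); t=np.array(c["tvec"],float).ravel()
    d=Rm.T@np.array([(at[1]-c["cx"])/c["fx"],(at[0]-c["cy"])/c["fy"],1.0]); return -Rm.T@t,d
def onz(cam,at,z):
    o,d=ray(cam,at); return o+d*(z-o[2])/d[2]
def proj(cam,p):
    c=bot.calibration(cam); K=np.array([[c["fx"],0,c["cx"]],[0,c["fy"],c["cy"]],[0,0,1.]])
    q=cv2.projectPoints(np.array([p],float),np.array(c["rvec"],float),np.array(c["tvec"],float),K,None)[0].ravel(); return q[::-1]
def tri(a1,a2):
    (o1,d1),(o2,d2)=ray("scene",a1),ray("top",a2); d1/=np.linalg.norm(d1); d2/=np.linalg.norm(d2)
    s=np.linalg.lstsq(np.c_[d1,-d2],o2-o1,rcond=None)[0]; p,q=o1+s[0]*d1,o2+s[1]*d2
    return (p+q)/2,np.linalg.norm(p-q)
def st():
    s=bot.observe(); r=R.from_quat(s["orientation"]); return s,np.array(s["eef_pos"]),r
def togo(p):
    s,e,r=st(); return np.round(1000*r.inv().apply(np.array(p)-e),1)
def save(cam,fn):
    im=bot.get_image(cam); cv2.imwrite("pics/"+fn,im[:,:,::-1]); return im
E
python3 - <<'E'
from h import *
np.set_printoptions(precision=4,suppress=True)
s,e,r=st(); print(s["time"],e,r.as_matrix(),s["finger_gap"],bot.tcp_to_tips)
for c in("scene","top"):
    save(c,c+"0.png"); o,d=ray(c,(210,280)); print(c,o,d)
Z=dict(stand=0,stand_seat=.022,rest=0,rest_top=.018,cover=.018,cover_knob=.157,dish=0,dish_post=.062,sheet=0,biscuit1=.003,cup=0,jar=0,tin=0,bell=0)
for n,z in Z.items():
    for c in("scene","top"):
        for k in bot.spot_point(c,n)[:7]:
            if k["p"]>.2: print(n,c,round(k["p"],2),np.round(k["at"],1),onz(c,k["at"],z)[:2])
print(bot.observe()["time"])
E
```

```text
0.0 [0.2457 0.6283 0.2446] [[-0.9313  0.3642 -0.0004]
 [ 0.3642  0.9313 -0.0012]
 [-0.0001 -0.0013 -1.    ]] 0.999852131114185 0.014
scene [ 0.9987 -0.6393  0.6444] [-0.4934  0.6556 -0.5716]
top [ 0.3431 -0.0279  1.1957] [ 0.1889 -0.0036 -0.982 ]
stand scene 0.75 [182.1 326.6] [0.4618 0.3099]
stand_seat scene 0.42 [240.6 396.5] [0.761  0.1508]
rest scene 0.87 [246.4 309.4] [0.5942 0.0216]
rest scene 0.21 [241.8 309.5] [0.5844 0.0365]
rest top 0.95 [205.5 259.9] [0.5867 0.0273]
rest_top scene 0.79 [241.6 309. ] [0.5945 0.0175]
rest_top scene 0.64 [180.9 328.7] [0.4779 0.2934]
rest_top top 0.74 [246.2 159.2] [0.4645 0.3137]
cover scene 0.91 [179.5 328.9] [0.474  0.3008]
cover top 0.66 [245.2 157.9] [0.4674 0.3176]
cover_knob scene 0.86 [136.  331.2] [0.4654 0.3043]
dish top 0.86 [251.6 413.9] [ 0.4494 -0.4211]
dish_post scene 0.68 [302.  122.4] [ 0.4514 -0.3962]
dish_post scene 0.61 [295.  210.3] [ 0.5666 -0.2813]
dish_post top 0.55 [249.7 411.5] [ 0.4491 -0.3945]
sheet scene 0.78 [291.3 221.2] [ 0.5311 -0.2212]
sheet scene 0.38 [279.3 236.9] [ 0.5327 -0.1735]
sheet top 0.67 [222.9 341
[... 291 characters left out ...]
 0.45 [284.1 190. ] [ 0.4656 -0.2501]
biscuit1 top 0.57 [224.7 353.7] [ 0.5282 -0.2484]
biscuit1 top 0.46 [196.3 354.4] [ 0.6137 -0.2537]
biscuit1 top 0.4 [194.1 330.4] [ 0.6205 -0.1824]
biscuit1 top 0.39 [252.2 357.5] [ 0.4477 -0.2565]
biscuit1 top 0.39 [222.4 325.7] [ 0.5352 -0.1664]
cup scene 0.91 [230.9 213.7] [ 0.3678 -0.0821]
cup scene 0.47 [245.7 307.7] [0.5894 0.0212]
cup top 0.92 [281.  296.4] [ 0.366  -0.0788]
jar scene 0.6 [309.1 341.6] [ 0.759  -0.1024]
jar top 0.74 [153.7 302.8] [ 0.7474 -0.102 ]
tin scene 0.88 [243.5 397.7] [0.7598 0.1699]
tin top 0.69 [152.2 205.2] [0.7524 0.195 ]
bell scene 0.79 [259.1 145.5] [ 0.3213 -0.2582]
bell top 0.79 [293.8 363.6] [ 0.3298 -0.2698]
1.5
```

View pics/scene0.png

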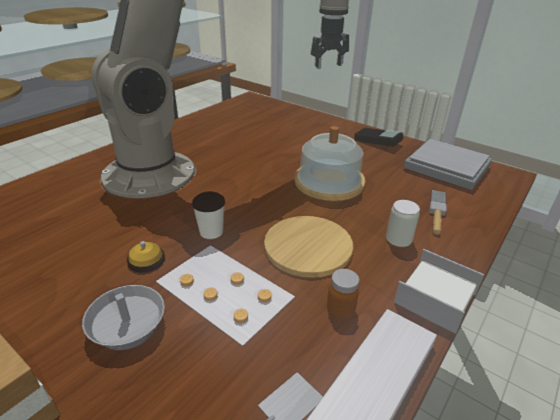

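View pics/top0.png

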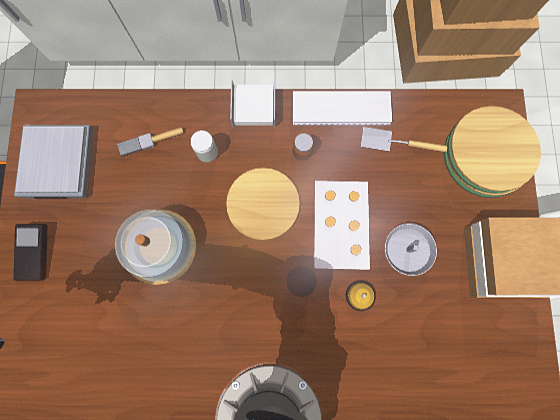

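Five biscuits show (top view: (196,330), (196,354), (222,330), (226,354), (250,356)). The cover is on the stand at left with its knob at (240,141), the plain board is in the middle at (203,263), and the dish is at right at (249,411). Next I'll refine these numerically.

```bash
cat >> h.py <<'E'
np.set_printoptions(precision=4,suppress=True)
def blob(im,near,lo,hi,rad):
    hsv=cv2.cvtColor(im,cv2.COLOR_RGB2HSV); m=cv2.inRange(hsv,np.array(lo),np.array(hi)); k=np.zeros_like(m)
    cv2.circle(k,(int(near[1]),int(near[0])),rad,255,-1); return m&k
def tops(im,c,z,cs):
    """orange biscuits in a picture -> world centres at top-face height"""
    hsv=cv2.cvtColor(im,cv2.COLOR_RGB2HSV); m=cv2.inRange(hsv,(8,90,120),(25,255,255))
    n,l,s,ce=cv2.connectedComponentsWithStats(m); out=[]
    for i in range(1,n):
        if 25<s[i,4]<250: 
            p=onz(c,ce[i][::-1],z)[:2]
            if np.linalg.norm(p-cs)<.25: out.append((p,s[i,4]))
    return out
E
python3 - <<'E'
from h import *
t=cv2.imread("pics/top0.png"); s=cv2.imread("pics/scene0.png")
rgb=lambda i:cv2.cvtColor(i,cv2.COLOR_BGR2RGB)
for c,i in(("top",t),("scene",s)):
    for p,a in tops(rgb(i),c,.013,[.54,-.22]): print(c,"bisc",p,a)
    near=proj(c,[.588,.025,.018]); m=blob(rgb(i),near,(12,60,120),(30,190,255),60)
    cn=max(cv2.findContours(m,0,1)[0],key=cv2.contourArea); pts=np.array([onz(c,(q[0][1],q[0][0]),.018)[:2] for q in cn]).astype(np.float32)
    print(c,"rest",cv2.minEnclosingCircle(pts),pts.mean(0))
    hs=cv2.cvtColor(rgb(i),cv2.COLOR_RGB2HSV)
    print("knob proj",proj(c,[.467,.305,.157]),proj(c,[.467,.305,.180]))
crop=lambda i,r,c,h,w:cv2.resize(i[r-h:r+h,c-w:c+w],(400,300),interpolation=3)
cv2.imwrite("pics/crops0.png",np.vstack([np.hstack([crop(t,245,155,42,56),crop(t,249,411,30,40)]),np.hstack([crop(s,160,330,48,64),crop(s,315,125,36,48)])]))
E
```

```text
top bisc [ 0.665 -0.209] 28
top bisc [ 0.6157 -0.1787] 72
top bisc [ 0.6133 -0.2491] 75
top bisc [ 0.537  -0.1767] 75
top bisc [ 0.5252 -0.2457] 73
top bisc [ 0.4548 -0.2492] 75
top rest ((0.5635575652122498, 0.03222547844052315), 0.1395198255777359) [0.5461 0.0579]
knob proj [239.5905 147.0608] [238.4919 144.1478]
scene bisc [ 0.5007 -0.1152] 221
scene bisc [ 0.5353 -0.1126] 110
scene bisc [ 0.5828 -0.1226] 133
scene bisc [ 0.5393 -0.1806] 118
scene bisc [ 0.4568 -0.252 ] 121
scene bisc [ 0.5272 -0.2495] 134
scene bisc [ 0.618  -0.1819] 132
scene bisc [ 0.701  -0.2081] 65
scene bisc [ 0.6759 -0.216 ] 68
scene bisc [ 0.6157 -0.2526] 154
scene bisc [ 0.5438 -0.3211] 232
scene bisc [ 0.634  -0.3328] 138
scene bisc [ 0.652  -0.3214] 51
scene bisc [ 0.7226 -0.2954] 42
scene rest ((0.6107010841369629, 0.029431205242872238), 0.13092301785945892) [0.6082 0.0121]
knob proj [136.0761 331.8196] [128.5426 332.5596]
```

View pics/crops0.png

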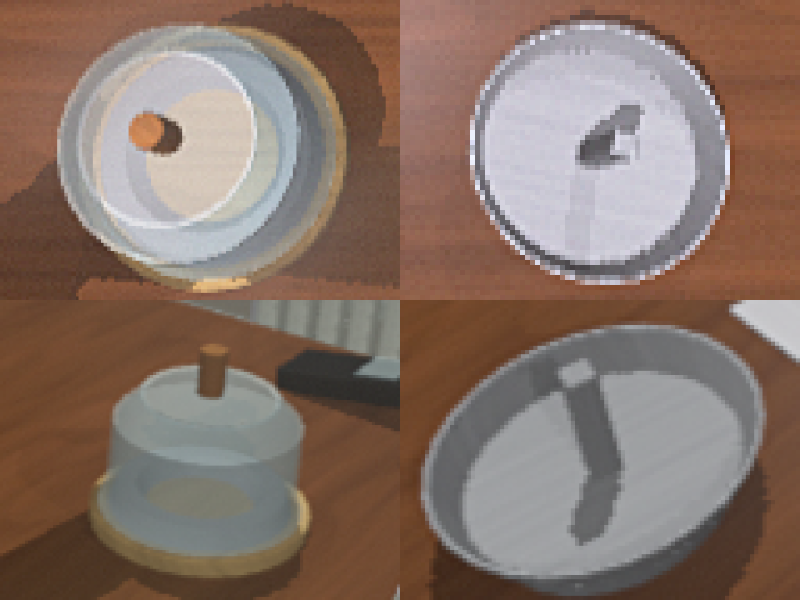

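The crops show the knob's top face at top pixel (239.7,140.2) and scene pixel (127.4,334.2). The dish rim is centred at top pixel (249,411), and the post top is at scene pixel (297,119).

```bash
python3 - <<'E'
from h import *
print("knob",onz("top",(239.7,140.2),.18),onz("scene",(127.4,334.2),.18),tri((127.4,334.2),(239.7,140.2)))
print("dish rim",onz("top",(249.2,410.8),.038)); print("post",onz("scene",(296.8,119),.083),proj("top",[.449,-.41,.083]))
k=onz("scene",(127.4,334.2),.18)
print("togo",togo([.4665,.3045,.20]))
for n in ("rest","stand"):
  for c in("scene","top"):
    b=bot.boxes_of(c,n); print(n,c,[(round(x["p"],2),onz(c,x["at"],.018)[:2]) for x in b[:2]])
E
```

```text
knob [0.464  0.3146 0.18  ] [0.4664 0.3149 0.18  ] (array([0.4649, 0.3155, 0.1791]), np.float64(0.001985692245076862))
dish rim [ 0.4528 -0.4003  0.038 ]
post [ 0.4555 -0.4014  0.083 ] [249.0141 419.6919]
togo [-323.5 -221.5   45.3]
rest scene [(0.89, array([0.6025, 0.0021]))]
rest top [(0.68, array([0.5842, 0.0315]))]
stand scene [(0.56, array([0.5133, 0.2305]))]
stand top []
```

```bash
python3 -m creep '[{"offset":[-80,-53,7],"roll":-5},{"offset":[-160,-106,15],"roll":-10},{"offset":[-240,-160,22],"roll":-16},{"offset":[-318,-212,30],"roll":-21.4},{"offset":[-318,-212,30],"roll":-21.4},{"offset":[-318,-212,30],"roll":-21.4},{"offset":[-318,-212,30],"roll":-21.4},{"offset":[-318,-212,30],"roll":-21.4},{"offset":[-318,-212,30],"roll":-21.4},{"offset":[-318,-212,30],"roll":-21.4},{"offset":[-318,-212,30],"roll":-21.4},{"offset":[-318,-212,30],"roll":-21.4},{"offset":[-318,-212,30],"roll":-21.4},{"offset":[-318,-212,30],"roll":-21.4}]' 1 100
python3 - <<'E'
from h import *
s,e,r=st(); print(s["time"],e,r.as_matrix())
for c in("top","scene"): 
    im=save(c,c+"1.png")
    g=cv2.cvtColor(im,cv2.COLOR_RGB2HSV)
    near=proj(c,[.588,.025,.018])
    print(c,near,im[int(near[0]),int(near[1])],g[int(near[0]),int(near[1])])
    seed=(int(near[1]),int(near[0])); bl=cv2.bilateralFilter(im,7,30,5); mask=np.zeros((422,562),np.uint8)
    cv2.floodFill(bl.copy(),mask,seed,255,(60,60,60),(60,60,60),4|(255<<8)|cv2.FLOODFILL_FIXED_RANGE|cv2.FLOODFILL_MASK_ONLY)
    m=cv2.morphologyEx(mask[1:-1,1:-1],cv2.MORPH_OPEN,np.ones((5,5)));cn=max(cv2.findContours(m,0,1)[0],key=cv2.contourArea)
    pts=np.array([onz(c,(q[0][1],q[0][0]),.018)[:2] for q in cn]).astype(np.float32)
    print(cv2.boundingRect(cn),cv2.minEnclosingCircle(pts),cv2.fitEllipse(pts))
E
```

```text
time: 2.87
eef_pos: [0.4641, 0.3165, 0.2153]
orientation: [-0.001, 1.0, 0.0, -0.0]
ft_force: [-0.2, -0.0, -0.3]
finger_gap: 1.003
2.8667 [0.4641 0.3165 0.2153] [[-1.     -0.0026 -0.0002]
 [-0.0026  1.      0.0003]
 [ 0.0002  0.0003 -1.    ]]
top [203.835 260.419] [169 138  99] [ 17 106 169]Traceback (most recent call last):
  File "<stdin>", line 11, in <module>
  File "h.py", line 8, in onz
    o,d=ray(cam,at); return o+d*(z-o[2])/d[2]
        ~~~^^^^^^^^
  File "h.py", line 5, in ray
    c=bot.calibration(cam); Rm,_=cv2.Rodrigues(np.array(c["rvec"],float)); t=np.array(c["tvec"],float).ravel()
ValueError: time passes only in moves, steps and waits
```

```bash
python3 - <<'E'
s=open("h.py").read()
s=s.replace("def ray(","CAL={c:bot.calibration(c) for c in('scene','top')}\ndef ray(",1).replace('c=bot.calibration(cam)','c=CAL[cam]')
open("h.py","w").write(s)
E
cat > rest.py <<'E'
from h import *
for c in("top","scene"): 
    im=save(c,c+"1.png"); near=proj(c,[.588,.025,.018])
    seed=(int(near[1]),int(near[0])); bl=cv2.bilateralFilter(im,7,30,5); mask=np.zeros((422,562),np.uint8)
    cv2.floodFill(bl.copy(),mask,seed,255,(60,60,60),(60,60,60),4|(255<<8)|cv2.FLOODFILL_FIXED_RANGE|cv2.FLOODFILL_MASK_ONLY)
    m=cv2.morphologyEx(mask[1:-1,1:-1],cv2.MORPH_OPEN,np.ones((5,5)));cn=max(cv2.findContours(m,0,1)[0],key=cv2.contourArea)
    pts=np.array([onz(c,(q[0][1],q[0][0]),.018)[:2] for q in cn]).astype(np.float32)
    print(cv2.boundingRect(cn),cv2.minEnclosingCircle(pts),cv2.fitEllipse(pts))
E
python3 rest.py
```

```text
(0, 44, 560, 376) ((0.5213441848754883, 0.03403463959693909), 0.9579620957374573) ((0.44299423694610596, 0.07977133244276047), (0.9896214604377747, 1.6065706014633179), 162.51463317871094)
(0, 0, 560, 420) ((-0.9349396228790283, 0.9991776347160339), 2.329033613204956) ((-0.6340166330337524, 0.9190956354141235), (1.7706496715545654, 4.151050567626953), 51.60990905761719)
```

```bash
sed -i 's/(60,60,60)/(T,T,T)/g; s/^for c in/T=36\nfor c in/; s/mask=np/mask=np/' rest.py; sed -i 's/im=save(c,c+"1.png")/im=save(c,c+"1.png"); dst=im[:,:,0].astype(int)-im[:,:,2]; print(im[190:250:8,255].tolist() if c=="top" else im[200:290:10,309].tolist())/' rest.py; python3 rest.py
```

```text
[[173, 143, 98], [172, 139, 96], [163, 129, 89], [158, 125, 87], [196, 154, 108], [221, 181, 119], [206, 162, 110], [150, 100, 70]]
(227, 89, 187, 161) ((0.679887592792511, -0.14363116025924683), 0.2897110879421234) ((0.6689198613166809, -0.1393681913614273), (0.4025348126888275, 0.4973316788673401), 149.41738891601562)
[[79, 55, 37], [116, 77, 49], [172, 147, 99], [126, 106, 71], [127, 105, 70], [129, 107, 73], [199, 172, 121], [200, 174, 121], [82, 60, 44]]
(138, 77, 398, 343) ((0.21704766154289246, 0.27481576800346375), 0.8829569816589355) ((0.41575002670288086, 0.2589210569858551), (1.0272389650344849, 1.4801576137542725), 48.340877532958984)
```

View pics/scene1.png

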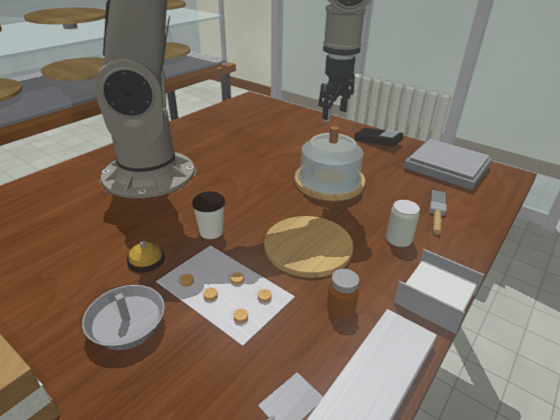

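The gripper hovers over the knob (scene (134,334)) and the biscuits and dish haven't moved. Next I descend and grip the knob.

```bash
python3 -m creep '[{"offset":[-1,-1,20],"roll":0},{"offset":[-1,-1,40],"roll":0},{"offset":[-1,-1,58],"roll":0},{"offset":[-1,-1,58],"roll":0},{"offset":[-1,-1,58],"roll":0},{"offset":[-1,-1,58],"roll":0}]' 1 100
python3 -m creep '[{"offset":[0,0,0],"roll":0},{"offset":[0,0,0],"roll":0},{"offset":[0,0,0],"roll":0},{"offset":[0,0,0],"roll":0},{"offset":[0,0,0],"roll":0},{"offset":[0,0,0],"roll":0},{"offset":[0,0,0],"roll":0},{"offset":[0,0,0],"roll":0},{"offset":[0,0,0],"roll":0},{"offset":[0,0,0],"roll":0}]' 0 100
python3 - <<'E'
from h import *
from scipy.optimize import least_squares
for c,f in(("top","top0.png"),("scene","scene0.png")):
    im=cv2.imread("pics/"+f); near=proj(c,[.588,.025,.018])
    m=(im[:,:,1]>112).astype(np.uint8)*255; k=np.zeros_like(m); cv2.circle(k,(int(near[1]),int(near[0])),60,255,-1); m=cv2.morphologyEx(m&k,cv2.MORPH_OPEN,np.ones((5,5)))
    n,l,s,ce=cv2.connectedComponentsWithStats(m); i=l[int(near[0]),int(near[1])]; print(c,s[i],ce[i])
    x0,y0,w,h,_=s[i]
    def sil(xy):
        a=np.linspace(0,6.283,120); P=np.array([[xy[0]+.108*np.cos(t),xy[1]+.108*np.sin(t),z] for z in(0,.018) for t in a])
        q=np.array([proj(c,p) for p in P]); return np.array([q[:,1].min(),q[:,1].max(),q[:,0].min(),q[:,0].max()])
    r=least_squares(lambda v:sil(v)-[x0,x0+w-1,y0,y0+h-1],[.588,.025],diff_step=1e-3); print(r.x,r.fun)
E
```

```text
time: 3.62
eef_pos: [0.4661, 0.3147, 0.1583]
orientation: [-0.0, 1.0, 0.0, 0.0]
ft_force: [-0.6, 0.0, 1.0]
finger_gap: 0.997
time: 4.45
eef_pos: [0.466, 0.3149, 0.1578]
orientation: [-0.0, 1.0, 0.0, 0.0]
ft_force: [-0.0, 3.9, 5.3]
finger_gap: 0.279
top [ 226  167   94   73 5094] [270.5717 201.4268]
[ 0.593  -0.0103] [ 9.5803 -9.5954 -0.3187  0.6383]
scene [ 264  216   89   57 3979] [308.3157 243.9947]
[0.5846 0.0271] [-0.1881  0.2002 -3.3436  2.2804]
```

```bash
python3 -m creep '[{"offset":[0,0,-5],"roll":0},{"offset":[0,0,-15],"roll":0},{"offset":[0,0,-30],"roll":0},{"offset":[0,0,-45],"roll":0},{"offset":[0,0,-60],"roll":0},{"offset":[0,0,-60],"roll":0},{"offset":[0,0,-60],"roll":0}]' 0 100
python3 -m creep '[{"offset":[-5,-12,0],"roll":0},{"offset":[-15,-36,0],"roll":0},{"offset":[-27,-65,0],"roll":0},{"offset":[-39,-94,0],"roll":0},{"offset":[-51,-123,0],"roll":0},{"offset":[-63,-152,0],"roll":0},{"offset":[-75,-181,0],"roll":0},{"offset":[-87,-210,0],"roll":0},{"offset":[-99,-238,0],"roll":0},{"offset":[-111,-265,0],"roll":0},{"offset":[-119,-283,0],"roll":0},{"offset":[-124,-295,0],"roll":0},{"offset":[-124,-295,0],"roll":0},{"offset":[-124,-295,0],"roll":0},{"offset":[-124,-295,0],"roll":0}]' 0 100
python3 - <<'E'
from h import *
save("scene","scene2.png")
E
```

```text
time: 5.03
eef_pos: [0.4659, 0.3142, 0.2178]
orientation: [-0.0, 1.0, 0.0, 0.0]
ft_force: [0.0, 0.3, -5.4]
finger_gap: 0.282
time: 6.28
eef_pos: [0.5894, 0.0203, 0.2167]
orientation: [-0.001, 1.0, 0.0, -0.001]
ft_force: [0.4, -0.3, -4.5]
finger_gap: 0.28
```

View pics/scene2.png

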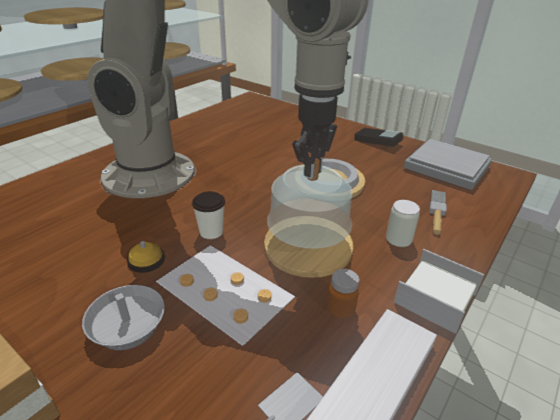

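The cover hangs upright over the board, spanning columns 268–352 against the board's 265–353. I'll lower it and release.

```bash
python3 -m creep '[{"offset":[0,0,15],"roll":0},{"offset":[0,0,30],"roll":0},{"offset":[0,0,42],"roll":0},{"offset":[0,0,50],"roll":0},{"offset":[0,0,54],"roll":0},{"offset":[0,0,57],"roll":0},{"offset":[0,0,59],"roll":0},{"offset":[0,0,59],"roll":0},{"offset":[0,0,59],"roll":0}]' 0 100
```

```text
time: 7.08
eef_pos: [0.5902, 0.0194, 0.1587]
orientation: [-0.0, 1.0, 0.0, 0.0]
ft_force: [0.5, 0.6, -4.3]
finger_gap: 0.28
```

```bash
python3 -m creep '[{"offset":[0,0,1],"roll":0},{"offset":[0,0,1.5],"roll":0},{"offset":[0,0,1.5],"roll":0}]' 0 100
```

```text
time: 7.33
eef_pos: [0.5904, 0.0196, 0.1578]
orientation: [-0.0, 1.0, 0.0, 0.001]
ft_force: [-2.4, 0.3, 4.9]
finger_gap: 0.28
```

```bash
python3 -m creep '[{"offset":[0,0,0],"roll":0},{"offset":[0,0,0],"roll":0},{"offset":[0,0,0],"roll":0},{"offset":[0,0,0],"roll":0},{"offset":[0,0,0],"roll":0},{"offset":[0,0,-10],"roll":0},{"offset":[0,0,-30],"roll":0},{"offset":[0,0,-60],"roll":0},{"offset":[0,0,-90],"roll":0},{"offset":[10,-30,-90],"roll":0},{"offset":[20,-70,-90],"roll":0},{"offset":[30,-110,-90],"roll":0},{"offset":[40,-150,-90],"roll":0},{"offset":[50,-190,-90],"roll":0},{"offset":[52,-199,-70],"roll":0},{"offset":[52,-199,-40],"roll":0},{"offset":[52,-199,-40],"roll":0},{"offset":[52,-199,-40],"roll":0}]' 0.65 40
python3 - <<'E'
from h import *
a=save("scene","scene3.png"); b=save("top","top3.png")
for c,i in(("scene",a),("top",b)):
  print(c,[(np.round(p,4).tolist(),int(n)) for p,n in tops(i,c,.013,[.53,-.22])])
  print([(round(k["p"],2),np.round(onz(c,k["at"],.003)[:2],3).tolist()) for k in bot.spot_point(c,"biscuit1")[:7]])
cv2.imwrite("pics/c3.png",np.hstack([a[80:380,130:430],b[110:310,240:440].repeat(3,0).repeat(3,1)[::2,::2]])[:,:,::-1])
print(st()[0]["time"])
E
```

```text
time: 8.83
eef_pos: [0.5376, -0.1793, 0.1968]
orientation: [-0.0, 1.0, 0.0, -0.001]
ft_force: [0.2, -0.3, 0.5]
finger_gap: 0.65
scene [([0.399, -0.0535], 31), ([0.4279, -0.0856], 32), ([0.4548, -0.0992], 85), ([0.3885, -0.1975], 45), ([0.5807, -0.1241], 163), ([0.3277, -0.3465], 37), ([0.5394, -0.1807], 118), ([0.4573, -0.2525], 122), ([0.6372, -0.1319], 173), ([0.5274, -0.2494], 136), ([0.6183, -0.182], 133), ([0.6879, -0.2186], 108), ([0.6158, -0.2526], 156), ([0.5562, -0.309], 57), ([0.7711, -0.1763], 49), ([0.7505, -0.311], 96)]
[(0.64, [0.545, -0.179]), (0.54, [0.614, -0.25]), (0.52, [0.464, -0.256]), (0.5, [0.521, -0.247]), (0.42, [0.612, -0.177])]
top []
[]
9.0333
```

View pics/c3.png

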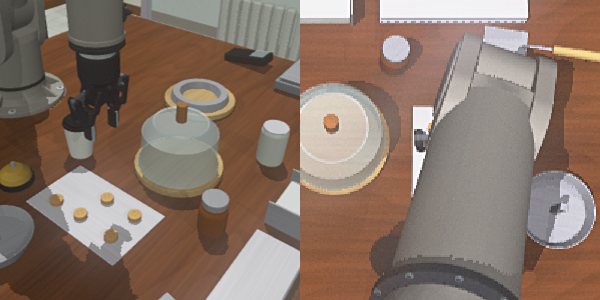

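The cover is seated on the board, the stand's ring is bare, and all five biscuits are in place. I'll descend on biscuit A.

```bash
python3 -m creep '[{"offset":[0,0,40],"roll":0},{"offset":[0,0,80],"roll":0},{"offset":[0,0,120],"roll":0},{"offset":[0,0,150],"roll":0},{"offset":[0,0,170],"roll":0},{"offset":[0,0,178],"roll":0},{"offset":[0,0,178],"roll":0},{"offset":[0,0,178],"roll":0},{"offset":[0,0,178],"roll":0}]' 0.65 40
python3 -m creep '[{"offset":[0,0,0],"roll":0},{"offset":[0,0,0],"roll":0},{"offset":[0,0,0],"roll":0},{"offset":[0,0,0],"roll":0},{"offset":[0,0,0],"roll":0},{"offset":[0,0,0],"roll":0},{"offset":[0,0,0],"roll":0}]' 0 40
```

```text
time: 9.78
eef_pos: [0.5393, -0.1798, 0.0206]
orientation: [-0.0, 1.0, -0.0, 0.001]
ft_force: [-0.5, 0.4, -1.2]
finger_gap: 0.648
time: 10.37
eef_pos: [0.5389, -0.1797, 0.0202]
orientation: [-0.0, 1.0, 0.0, 0.001]
ft_force: [-2.9, 1.1, 15.2]
finger_gap: 0.327
```

```bash
python3 -m creep '[{"offset":[0,0,-15],"roll":0},{"offset":[0,0,-50],"roll":0},{"offset":[0,0,-85],"roll":0},{"offset":[5,-20,-110],"roll":0},{"offset":[13,-60,-110],"roll":0},{"offset":[21,-100,-110],"roll":0},{"offset":[29,-140,-110],"roll":0},{"offset":[37,-180,-110],"roll":0},{"offset":[46.5,-215,-110],"roll":0},{"offset":[46.5,-221,-110],"roll":0},{"offset":[46.5,-221,-110],"roll":0},{"offset":[46.5,-221,-110],"roll":0}]' 0 40
cat > look.py <<'E'
from h import *
import sys
tag=sys.argv[1]; a=save("scene","s%s.png"%tag)
for n,z in(("dish_post",.062),("dish",0)):
    print(n,[(round(k["p"],2),np.round(onz("scene",k["at"],z)[:2],4).tolist()) for k in bot.spot_point("scene",n)[:3]])
print("bisc",[(round(k["p"],2),np.round(onz("scene",k["at"],.003)[:2],3).tolist()) for k in bot.spot_point("scene","biscuit1")[:8]])
print("blobs",[(np.round(p,3).tolist()) for p,n in tops(a,"scene",.013,[.53,-.22]) if 100<n<165])
s,e,r=st(); print(s["time"],e,s["finger_gap"])
E
python3 look.py 4
```

```text
time: 11.37
eef_pos: [0.4915, -0.4009, 0.1291]
orientation: [0.0, 1.0, 0.0, 0.0]
ft_force: [-0.0, -0.1, -0.2]
finger_gap: 0.323
dish_post [(0.84, [0.4524, -0.4048])]
dish [(0.87, [0.448, -0.402])]
bisc [(0.69, [0.613, -0.246]), (0.68, [0.523, -0.248]), (0.6, [0.388, -0.354]), (0.45, [0.465, -0.253]), (0.43, [0.622, -0.187])]
blobs [[0.58, -0.124], [0.457, -0.252], [0.637, -0.132], [0.387, -0.352], [0.527, -0.249], [0.618, -0.182], [0.616, -0.253], [0.688, -0.25]]
11.5667 [ 0.4924 -0.3994  0.129 ] 0.32664063398035986
```

View pics/s4.png

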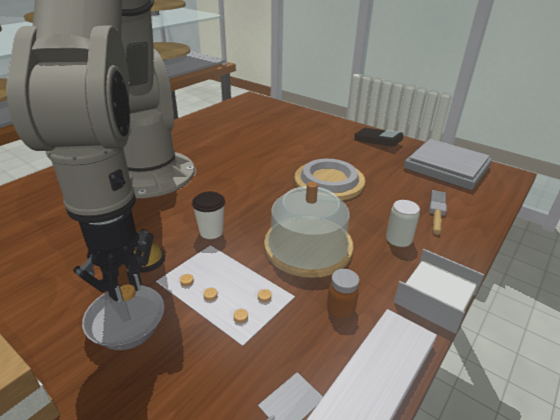

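The held biscuit shows at (290,127) over the dish, and the dish hasn't moved. Lower and release.

```bash
python3 -m creep '[{"offset":[0,0,30],"roll":0},{"offset":[0,0,60],"roll":0},{"offset":[0,0,80],"roll":0},{"offset":[0,0,89],"roll":0},{"offset":[0,0,89],"roll":0},{"offset":[0,0,89],"roll":0},{"offset":[0,0,89],"roll":0}]' 0 40
python3 -m creep '[{"offset":[0,0,0],"roll":0},{"offset":[0,0,0],"roll":0},{"offset":[0,0,0],"roll":0},{"offset":[0,0,-15],"roll":0},{"offset":[0,0,-50],"roll":0},{"offset":[0,0,-90],"roll":0},{"offset":[0,0,-90],"roll":0}]' 0.45 40
```

```text
time: 12.15
eef_pos: [0.4925, -0.401, 0.0413]
orientation: [-0.0, 1.0, -0.001, 0.001]
ft_force: [0.4, -0.1, -0.5]
finger_gap: 0.324
time: 12.73
eef_pos: [0.494, -0.4031, 0.1371]
orientation: [0.0, 1.0, -0.002, 0.004]
ft_force: [1.0, -2.0, 0.6]
finger_gap: 0.453
```

```bash
python3 -m creep '[{"offset":[9,38,0],"roll":0},{"offset":[18,75,0],"roll":0},{"offset":[27,112,0],"roll":0},{"offset":[36.5,150,0],"roll":0},{"offset":[36.5,150,0],"roll":0},{"offset":[36.5,150,35],"roll":0},{"offset":[36.5,150,70],"roll":0},{"offset":[36.5,150,95],"roll":0},{"offset":[36.5,150,107],"roll":0},{"offset":[36.5,150,107],"roll":0},{"offset":[36.5,150,107],"roll":0}]' 0.65 40
python3 -m creep '[{"offset":[0,0,0],"roll":0},{"offset":[0,0,0],"roll":0},{"offset":[0,0,0],"roll":0},{"offset":[0,0,0],"roll":0},{"offset":[0,0,0],"roll":0},{"offset":[0,0,0],"roll":0}]' 0 40
```

```text
time: 13.65
eef_pos: [0.4552, -0.2511, 0.0233]
orientation: [-0.0, 1.0, -0.0, -0.0]
ft_force: [0.7, -0.2, 0.4]
finger_gap: 0.652
time: 14.15
eef_pos: [0.4561, -0.2511, 0.0245]
orientation: [-0.0, 1.0, -0.0, 0.001]
ft_force: [-2.1, 1.1, 13.5]
finger_gap: 0.31
```

```bash
python3 -m creep '[{"offset":[0,0,-15],"roll":0},{"offset":[0,0,-50],"roll":-7},{"offset":[0,0,-85],"roll":-14},{"offset":[0,-5,-105],"roll":-21},{"offset":[-2,-25,-105],"roll":-28},{"offset":[-4,-45,-105],"roll":-35},{"offset":[-6,-65,-105],"roll":-42},{"offset":[-8,-85,-105],"roll":-49},{"offset":[-9,-100,-105],"roll":-56},{"offset":[-10,-110,-105],"roll":-63},{"offset":[-10,-114,-105],"roll":-70},{"offset":[-10,-114,-105],"roll":-72},{"offset":[-10,-114,-105],"roll":-72},{"offset":[-10,-114,-105],"roll":-72}]' 0 40
python3 look.py 5
```

```text
time: 15.32
eef_pos: [0.4632, -0.3608, 0.1239]
orientation: [-0.494, 0.869, 0.012, -0.013]
ft_force: [0.1, 1.1, -1.8]
finger_gap: 0.314
dish_post [(0.72, [0.4593, -0.4024])]
dish [(0.94, [0.4485, -0.4084])]
bisc [(0.69, [0.528, -0.251]), (0.68, [0.613, -0.25]), (0.67, [0.488, -0.394]), (0.55, [0.619, -0.182])]
blobs [[0.527, -0.249], [0.618, -0.182], [0.702, -0.242], [0.616, -0.253]]
15.5167 [ 0.4622 -0.3597  0.122 ] 0.3161848292490069
```

```bash
python3 -m creep '[{"offset":[0,0,0],"roll":0},{"offset":[0,0,0],"roll":0},{"offset":[0,0,0],"roll":0}]' 0 40; python3 - <<'E'
from h import *
s,e,r=st(); print(s["joint_positions"],s["qd"]); print(r.as_matrix())
E
```

```text
time: 15.77
eef_pos: [0.4635, -0.3584, 0.1224]
orientation: [-0.493, 0.87, 0.013, -0.013]
ft_force: [0.2, -0.7, -0.7]
finger_gap: 0.317
[ 1.1568  0.5643 -0.808   1.8521  0.4924  0.9776  2.7289] [ 0.0117  0.0056 -0.0156 -0.0013  0.0083  0.0018  0.    ]
[[-0.5126 -0.8579 -0.0363]
 [-0.8586  0.5126  0.01  ]
 [ 0.01    0.0363 -0.9993]]
```

View pics/s5.png

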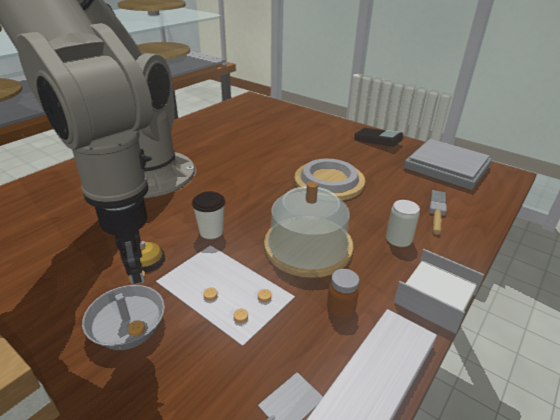

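Joint 7 hit its limit, so rolls beyond about −59° are unavailable and I'll use slots that don't need them. The first biscuit lies in the dish at (327,137). I'll roll back and measure.

```bash
python3 -m creep '[{"offset":[0,0,0],"roll":7},{"offset":[0,0,0],"roll":14},{"offset":[0,0,0],"roll":21},{"offset":[0,0,0],"roll":28},{"offset":[0,0,0],"roll":30},{"offset":[0,0,0],"roll":30},{"offset":[0,0,0],"roll":30}]' 0 40; python3 - <<'E'
from h import *
s,e,r=st(); print(s["joint_positions"]); M=r.as_matrix(); print(M,np.degrees(np.arctan2(-M[0,1],M[1,1])), togo([.4238,-.4233,.130]))
E
```

```text
time: 16.35
eef_pos: [0.4635, -0.3585, 0.1224]
orientation: [-0.253, 0.967, 0.01, -0.016]
ft_force: [-0.0, -0.4, 0.0]
finger_gap: 0.32
[ 1.0764  0.528  -0.6928  1.8565  0.4157  0.945   2.2702]
[[-0.8719 -0.4883 -0.0357]
 [-0.489   0.8722  0.0106]
 [ 0.0259  0.0267 -0.9993]] 29.24346371221242 [ 66.5 -36.9  -6.9]
```

```bash
python3 -m creep '[{"offset":[22,-12,-2],"roll":-4},{"offset":[44,-24,-4],"roll":-7},{"offset":[66.5,-37,-7],"roll":-7},{"offset":[66.5,-37,-7],"roll":-7},{"offset":[66.5,-37,-7],"roll":-7},{"offset":[66.5,-37,-7],"roll":-7}]' 0 40; python3 - <<'E'
from h import *
print(togo([.4238,-.4233,.045]))
E
```

```text
time: 16.85
eef_pos: [0.4236, -0.4232, 0.1298]
orientation: [-0.31, 0.95, 0.011, -0.015]
ft_force: [0.8, -0.2, -0.6]
finger_gap: 0.319
[-2.  -2.8 84.7]
```

```bash
python3 -m creep '[{"offset":[-1,-1,35],"roll":0},{"offset":[-2,-2,65],"roll":0},{"offset":[-2,-3,80],"roll":0},{"offset":[-2,-3,85],"roll":0},{"offset":[-2,-3,85],"roll":0},{"offset":[-2,-3,85],"roll":0}]' 0 40
python3 -m creep '[{"offset":[0,0,0],"roll":0},{"offset":[0,0,0],"roll":0},{"offset":[0,0,0],"roll":0},{"offset":[0,0,-15],"roll":0},{"offset":[0,0,-50],"roll":0},{"offset":[0,0,-90],"roll":0},{"offset":[0,0,-90],"roll":0},{"offset":[0,0,-90],"roll":0}]' 0.45 40
python3 - <<'E'
from h import *
s,e,r=st(); print(s["joint_positions"]); print(togo([.4635,-.3585,.17]))
E
```

```text
time: 17.35
eef_pos: [0.4245, -0.4238, 0.0458]
orientation: [-0.31, 0.95, 0.011, -0.015]
ft_force: [0.9, -0.7, 0.1]
finger_gap: 0.318
time: 18.02
eef_pos: [0.4281, -0.426, 0.1385]
orientation: [-0.31, 0.951, 0.009, -0.014]
ft_force: [-1.1, -0.0, -1.0]
finger_gap: 0.453
[ 1.2094  0.5357 -0.714   1.8085  0.4251  0.9882  2.5144]
[-67.7  34.5 -32.1]
```

```bash
python3 -m creep '[{"offset":[-34,17,-16],"roll":7},{"offset":[-68,34,-32],"roll":14},{"offset":[-68,34,-32],"roll":21},{"offset":[-68,34,-32],"roll":28},{"offset":[-68,34,-32],"roll":35},{"offset":[-68,34,-32],"roll":42},{"offset":[-68,34,-32],"roll":49},{"offset":[-68,34,-32],"roll":56},{"offset":[-68,34,-32],"roll":63},{"offset":[-68,34,-32],"roll":70},{"offset":[-68,34,-32],"roll":77},{"offset":[-68,34,-32],"roll":84},{"offset":[-68,34,-32],"roll":91},{"offset":[-68,34,-32],"roll":98},{"offset":[-68,34,-32],"roll":105},{"offset":[-68,34,-32],"roll":112},{"offset":[-68,34,-32],"roll":119},{"offset":[-68,34,-32],"roll":126},{"offset":[-68,34,-32],"roll":133},{"offset":[-68,34,-32],"roll":140}]' 0.5 40
python3 -m creep '[{"offset":[0,0,0],"roll":7},{"offset":[0,0,0],"roll":14},{"offset":[0,0,0],"roll":21},{"offset":[0,0,0],"roll":28},{"offset":[0,0,0],"roll":35},{"offset":[0,0,0],"roll":42},{"offset":[0,0,0],"roll":49},{"offset":[0,0,0],"roll":56},{"offset":[0,0,0],"roll":63},{"offset":[0,0,0],"roll":70},{"offset":[0,0,0],"roll":77},{"offset":[0,0,0],"roll":84},{"offset":[0,0,0],"roll":91},{"offset":[0,0,0],"roll":98},{"offset":[0,0,0],"roll":105},{"offset":[0,0,0],"roll":112},{"offset":[0,0,0],"roll":119},{"offset":[0,0,0],"roll":126},{"offset":[0,0,0],"roll":126},{"offset":[0,0,0],"roll":126}]' 0.5 40
cat > tilt.py <<'E'
from h import *
s,e,r=st(); M=r.as_matrix(); print("j",np.round(s["joint_positions"],3),"p",e,"z",M[:,2],"yaw",np.degrees(np.arctan2(-M[0,1],M[1,1])))
E
python3 tilt.py
```

```text
time: 19.68
eef_pos: [0.4625, -0.3576, 0.1663]
orientation: [0.789, 0.614, -0.01, -0.016]
ft_force: [0.6, 0.5, 0.3]
finger_gap: 0.5
time: 21.35
eef_pos: [0.4628, -0.3575, 0.1662]
orientation: [0.907, -0.42, -0.019, 0.002]
ft_force: [-0.8, -0.2, -0.3]
finger_gap: 0.494
j [ 0.373  0.387  0.215  1.871 -0.088  0.93  -1.81 ] p [ 0.4628 -0.3575  0.1662] z [-0.0358  0.0119 -0.9993] yaw 130.370958900143
```

```bash
python3 -m creep '[{"offset":[0,0,0],"roll":7},{"offset":[0,0,0],"roll":14},{"offset":[0,0,0],"roll":21},{"offset":[0,0,0],"roll":28},{"offset":[0,0,0],"roll":35},{"offset":[0,0,0],"roll":42},{"offset":[0,0,0],"roll":49},{"offset":[0,0,0],"roll":56},{"offset":[0,0,0],"roll":63},{"offset":[0,0,0],"roll":70},{"offset":[0,0,0],"roll":70},{"offset":[0,0,0],"roll":70}]' 0.5 40; python3 tilt.py
```

```text
time: 22.35
eef_pos: [0.4632, -0.3574, 0.166]
orientation: [-0.502, 0.865, 0.014, -0.013]
ft_force: [0.0, -0.3, -1.1]
finger_gap: 0.5
j [-0.074  0.502  0.821  1.896 -0.422  0.969 -2.718] p [ 0.4632 -0.3574  0.166 ] z [-0.0366  0.0107 -0.9993] yaw 60.22212162161554
```

```bash
python3 -m creep '[{"offset":[0,0,0],"roll":6},{"offset":[0,0,0],"roll":12},{"offset":[0,0,0],"roll":12},{"offset":[0,0,0],"roll":12},{"offset":[0,0,0],"roll":12}]' 0.5 40; python3 tilt.py
```

```text
time: 22.77
eef_pos: [0.4626, -0.3575, 0.1655]
orientation: [-0.41, 0.912, 0.013, -0.014]
ft_force: [-0.2, -0.1, 0.6]
finger_gap: 0.5
j [-0.226  0.64   1.093  1.902 -0.636  1.05  -2.722] p [ 0.4626 -0.3575  0.1655] z [-0.0372  0.0127 -0.9992] yaw 48.43363630780467
```

```bash
python3 -m creep '[{"offset":[0,0,0],"roll":6},{"offset":[0,0,0],"roll":12},{"offset":[0,0,0],"roll":18},{"offset":[0,0,0],"roll":18},{"offset":[0,0,0],"roll":18},{"offset":[0,0,0],"roll":18}]' 0.5 40; python3 tilt.py
```

```text
time: 23.27
eef_pos: [0.4557, -0.3666, 0.1538]
orientation: [-0.269, 0.963, 0.014, -0.008]
ft_force: [-0.2, -0.0, -0.2]
finger_gap: 0.499
j [-0.287  0.899  1.369  1.918 -0.943  1.229 -2.73 ] p [ 0.4557 -0.3666  0.1538] z [-0.0236  0.0223 -0.9995] yaw 31.26118426890261
```

```bash
python3 -m creep '[{"offset":[0,0,0],"roll":7},{"offset":[0,0,0],"roll":14},{"offset":[0,0,0],"roll":14},{"offset":[0,0,0],"roll":14},{"offset":[0,0,0],"roll":14}]' 0.5 40; python3 tilt.py
```

```text
time: 23.68
eef_pos: [0.3992, -0.3952, 0.1279]
orientation: [-0.179, 0.984, 0.018, 0.006]
ft_force: [0.7, -0.3, -0.1]
finger_gap: 0.499
j [-0.192  0.923  1.372  1.995 -1.019  1.206 -2.73 ] p [ 0.3992 -0.3952  0.1279] z [ 0.0056  0.0377 -0.9993] yaw 20.69567052598938
```

```bash
python3 -m creep '[{"offset":[0,0,-10],"roll":-7},{"offset":[0,0,-20],"roll":-14},{"offset":[0,0,-30],"roll":-21},{"offset":[0,0,-40],"roll":-28},{"offset":[0,0,-40],"roll":-35},{"offset":[0,0,-40],"roll":-42},{"offset":[0,0,-40],"roll":-49},{"offset":[0,0,-40],"roll":-56},{"offset":[0,0,-40],"roll":-63},{"offset":[0,0,-40],"roll":-70},{"offset":[0,0,-40],"roll":-77},{"offset":[0,0,-40],"roll":-84},{"offset":[0,0,-40],"roll":-91},{"offset":[0,0,-40],"roll":-98},{"offset":[0,0,-40],"roll":-105},{"offset":[0,0,-40],"roll":-112},{"offset":[0,0,-40],"roll":-119},{"offset":[0,0,-40],"roll":-126},{"offset":[0,0,-40],"roll":-133},{"offset":[0,0,-40],"roll":-140}]' 0.65 40
python3 -m creep '[{"offset":[0,0,0],"roll":-7},{"offset":[0,0,0],"roll":-14},{"offset":[0,0,0],"roll":-19.3},{"offset":[0,0,0],"roll":-19.3},{"offset":[0,0,0],"roll":-19.3},{"offset":[0,0,0],"roll":-19.3}]' 0.65 40
python3 tilt.py; python3 look.py 6; python3 - <<'E'
from h import *
print(togo([.5265,-.248,.10]),togo([.5265,-.248,.0215]))
E
```

```text
time: 25.35
eef_pos: [0.4009, -0.3962, 0.1685]
orientation: [0.986, -0.163, 0.0, -0.018]
ft_force: [-0.5, 0.3, 0.8]
finger_gap: 0.649
time: 25.85
eef_pos: [0.3999, -0.3964, 0.1678]
orientation: [1.0, -0.002, 0.002, -0.018]
ft_force: [0.4, -0.8, -0.0]
finger_gap: 0.646
j [ 0.067  0.441  0.796  1.952 -0.424  0.939 -0.493] p [ 0.3999 -0.3964  0.1678] z [ 0.0048  0.0361 -0.9993] yaw 179.8320738213985
dish_post [(0.58, [0.4485, -0.3992])]
dish [(0.67, [0.4459, -0.399])]
bisc [(0.77, [0.415, -0.421]), (0.68, [0.482, -0.395]), (0.68, [0.621, -0.184]), (0.52, [0.455, -0.403]), (0.46, [0.519, -0.246]), (0.44, [0.615, -0.255])]
blobs [[0.581, -0.124], [0.637, -0.132], [0.527, -0.249], [0.618, -0.182], [0.616, -0.253], [0.652, -0.328], [0.639, -0.425]]
26.05 [ 0.3993 -0.3964  0.1673] 0.6479646827077775
[ 126.7 -146.1   73.1] [ 126.4 -143.2  151.6]
```

```bash
python3 -m creep '[{"offset":[26,-30,0],"roll":0},{"offset":[52,-60,10],"roll":0},{"offset":[78,-90,30],"roll":0},{"offset":[104,-120,50],"roll":0},{"offset":[126.5,-146,73],"roll":0},{"offset":[126.5,-146,73],"roll":0},{"offset":[126.5,-145,100],"roll":0},{"offset":[126.5,-144,125],"roll":0},{"offset":[126.5,-143,143],"roll":0},{"offset":[126.5,-143,150],"roll":0},{"offset":[126.5,-143,150],"roll":0},{"offset":[126.5,-143,150],"roll":0}]' 0.65 40
python3 -m creep '[{"offset":[0,0,0],"roll":0},{"offset":[0,0,0],"roll":0},{"offset":[0,0,0],"roll":0},{"offset":[0,0,0],"roll":0},{"offset":[0,0,0],"roll":0},{"offset":[0,0,0],"roll":0}]' 0 40
python3 - <<'E'
from h import *
a=np.radians(72); print(togo([.454+.038*np.cos(a),-.401+.038*np.sin(a),.115]), togo([.5265,-.248,.10]))
E
```

```text
time: 27.05
eef_pos: [0.5263, -0.2487, 0.0236]
orientation: [1.0, -0.001, 0.002, -0.018]
ft_force: [0.1, 0.2, 0.3]
finger_gap: 0.648
time: 27.55
eef_pos: [0.527, -0.2486, 0.0245]
orientation: [1.0, -0.001, 0.003, -0.018]
ft_force: [-1.2, 0.6, 11.2]
finger_gap: 0.321
[-60.6 113.  -95. ] [ -0.   -3.3 -75.5]
```

```bash
python3 -m creep '[{"offset":[0,0,-15],"roll":0},{"offset":[0,-1,-45],"roll":-7},{"offset":[0,-2,-80],"roll":-14},{"offset":[-5,9,-95],"roll":-21},{"offset":[-16,30,-95],"roll":-28},{"offset":[-27,50,-95],"roll":-35},{"offset":[-38,70,-95],"roll":-42},{"offset":[-49,90,-95],"roll":-49},{"offset":[-56,103,-95],"roll":-56},{"offset":[-60.5,113,-95],"roll":-63},{"offset":[-60.5,113,-95],"roll":-70},{"offset":[-60.5,113,-95],"roll":-72},{"offset":[-60.5,113,-95],"roll":-72},{"offset":[-60.5,113,-95],"roll":-72}]' 0 40
python3 tilt.py; python3 look.py 7;  python3 - <<'E'
from h import *
a=np.radians(72); print(togo([.454+.038*np.cos(a),-.401+.038*np.sin(a),.046]))
E
```

```text
time: 28.72
eef_pos: [0.4654, -0.3648, 0.1143]
orientation: [0.81, 0.586, 0.012, -0.013]
ft_force: [0.5, -0.4, -0.3]
finger_gap: 0.316
j [ 0.264  0.476  0.4    1.913 -0.29   0.824  0.51 ] p [ 0.4654 -0.3648  0.1143] z [ 0.0045  0.0362 -0.9993] yaw -108.17197878034482
dish_post [(0.62, [0.4552, -0.4016])]
dish [(0.93, [0.4477, -0.4066])]
bisc [(0.71, [0.611, -0.172]), (0.66, [0.488, -0.399]), (0.62, [0.613, -0.258]), (0.45, [0.412, -0.423]), (0.42, [0.38, -0.329])]
blobs [[0.327, -0.256], [0.581, -0.124], [0.637, -0.132], [0.618, -0.182], [0.616, -0.253], [0.739, -0.224], [0.774, -0.235]]
28.9167 [ 0.4655 -0.3644  0.1138] 0.3140372232233179
[-2.8  0.9 67.8]
```

```bash
python3 -m creep '[{"offset":[-1,0,25],"roll":0},{"offset":[-2,1,50],"roll":0},{"offset":[-3,1,63],"roll":0},{"offset":[-3,1,68],"roll":0},{"offset":[-3,1,68],"roll":0},{"offset":[-3,1,68],"roll":0}]' 0 40
python3 -m creep '[{"offset":[0,0,0],"roll":0},{"offset":[0,0,0],"roll":0},{"offset":[0,0,0],"roll":0},{"offset":[1,0,-15],"roll":0},{"offset":[2,0,-50],"roll":0},{"offset":[3,-1,-75],"roll":0},{"offset":[3,-1,-75],"roll":0},{"offset":[3,-1,-75],"roll":0}]' 0.45 40
python3 - <<'E'
from h import *
print(togo([.6168,-.180,.115]))
E
```

```text
time: 29.42
eef_pos: [0.4658, -0.3656, 0.0462]
orientation: [0.809, 0.587, 0.012, -0.014]
ft_force: [0.5, 0.4, 0.1]
finger_gap: 0.308
time: 30.08
eef_pos: [0.4662, -0.3653, 0.1225]
orientation: [0.809, 0.587, 0.013, -0.012]
ft_force: [-0.1, -0.1, -0.5]
finger_gap: 0.45
[222.4  85.9  15.1]
```

```bash
python3 -m creep '[{"offset":[30,12,0],"roll":7},{"offset":[60,23,0],"roll":14},{"offset":[90,35,0],"roll":21},{"offset":[120,46,0],"roll":28},{"offset":[150,58,0],"roll":35},{"offset":[180,70,0],"roll":42},{"offset":[205,80,4],"roll":49},{"offset":[222,86,8],"roll":56},{"offset":[222,86,12],"roll":63},{"offset":[222,86,15],"roll":70},{"offset":[222,86,15],"roll":72},{"offset":[222,86,15],"roll":72},{"offset":[222,86,15],"roll":72}]' 0.65 40
python3 look.py 8
python3 - <<'E'
from h import *
print(togo([.6168,-.180,.023]))
E
```

```text
time: 31.17
eef_pos: [0.6155, -0.1798, 0.1122]
orientation: [1.0, 0.0, 0.001, -0.018]
ft_force: [-0.4, 0.1, -0.1]
finger_gap: 0.649
dish_post [(0.63, [0.4491, -0.4022]), (0.3, [0.5125, 0.1383])]
dish [(0.88, [0.4459, -0.4053])]
bisc [(0.79, [0.482, -0.398]), (0.77, [0.452, -0.361]), (0.67, [0.618, -0.18]), (0.57, [0.615, -0.259]), (0.55, [0.409, -0.421])]
blobs [[0.327, -0.333], [0.582, -0.123], [0.371, -0.316], [0.639, -0.132], [0.618, -0.183], [0.616, -0.253]]
31.3667 [ 0.6159 -0.1802  0.113 ] 0.6454822529928422
[ 0.6  3.1 89.9]
```

```bash
python3 -m creep '[{"offset":[0,1,35],"roll":0},{"offset":[0.5,2,65],"roll":0},{"offset":[0.5,3,82],"roll":0},{"offset":[0.5,3,90],"roll":0},{"offset":[0.5,3,90],"roll":0},{"offset":[0.5,3,90],"roll":0}]' 0.65 40
python3 -m creep '[{"offset":[0,0,0],"roll":0},{"offset":[0,0,0],"roll":0},{"offset":[0,0,0],"roll":0},{"offset":[0,0,0],"roll":0},{"offset":[0,0,0],"roll":0},{"offset":[0,0,0],"roll":0}]' 0 40
python3 - <<'E'
from h import *
a=np.radians(144); print(togo([.454+.038*np.cos(a),-.401+.038*np.sin(a),.115]))
E
```

```text
time: 31.87
eef_pos: [0.617, -0.1802, 0.0236]
orientation: [1.0, -0.001, 0.002, -0.018]
ft_force: [0.7, 0.1, 0.8]
finger_gap: 0.655
time: 32.37
eef_pos: [0.6176, -0.18, 0.0245]
orientation: [1.0, -0.0, 0.003, -0.018]
ft_force: [-1.8, 0.1, 9.2]
finger_gap: 0.313
[-193.6  195.4  -98.8]
```

```bash
python3 -m creep '[{"offset":[0,0,-15],"roll":0},{"offset":[0,-1,-45],"roll":0},{"offset":[0,-2,-80],"roll":0},{"offset":[-10,10,-98],"roll":6},{"offset":[-35,35,-98],"roll":12},{"offset":[-62,62,-98],"roll":18},{"offset":[-89,89,-98],"roll":24},{"offset":[-116,117,-98],"roll":30},{"offset":[-143,144,-98],"roll":36},{"offset":[-170,171,-98],"roll":36},{"offset":[-186,188,-98],"roll":36},{"offset":[-193.5,195.5,-98],"roll":36},{"offset":[-193.5,195.5,-98],"roll":36},{"offset":[-193.5,195.5,-98],"roll":36},{"offset":[-193.5,195.5,-98],"roll":36}]' 0 40
python3 tilt.py; python3 look.py 9;  python3 - <<'E'
from h import *
a=np.radians(144); print(togo([.454+.038*np.cos(a),-.401+.038*np.sin(a),.046]))
E
```

```text
time: 33.62
eef_pos: [0.424, -0.3775, 0.1134]
orientation: [0.951, -0.309, -0.004, -0.018]
ft_force: [0.4, 0.0, 0.0]
finger_gap: 0.316
j [-0.013  0.574  0.864  1.983 -0.606  0.883 -1.011] p [ 0.424  -0.3775  0.1134] z [ 0.0046  0.037  -0.9993] yaw 144.0197202124588
dish_post [(0.56, [0.4574, -0.403])]
dish [(0.93, [0.4517, -0.4012])]
bisc [(0.79, [0.48, -0.394]), (0.73, [0.615, -0.257]), (0.57, [0.402, -0.424]), (0.56, [0.446, -0.359]), (0.55, [0.333, -0.337])]
blobs [[0.454, -0.363], [0.688, -0.23], [0.616, -0.253]]
33.8167 [ 0.4236 -0.3776  0.113 ] 0.320366750460993
[ 1.6  3.2 66.9]
```

```bash
python3 -m creep '[{"offset":[0.5,1,25],"roll":0},{"offset":[1,2,50],"roll":0},{"offset":[1.5,3,63],"roll":0},{"offset":[1.5,3,67],"roll":0},{"offset":[1.5,3,67],"roll":0},{"offset":[1.5,3,67],"roll":0}]' 0 40
python3 -m creep '[{"offset":[0,0,0],"roll":0},{"offset":[0,0,0],"roll":0},{"offset":[0,0,0],"roll":0},{"offset":[0,-1,-15],"roll":0},{"offset":[-1,-2,-50],"roll":0},{"offset":[-1.5,-3,-75],"roll":0},{"offset":[-1.5,-3,-75],"roll":0},{"offset":[-1.5,-3,-75],"roll":0}]' 0.45 40
python3 - <<'E'
from h import *
print(togo([.6147,-.2515,.115]))
E
```

```text
time: 34.32
eef_pos: [0.4226, -0.3797, 0.0466]
orientation: [0.951, -0.31, -0.004, -0.018]
ft_force: [-0.0, 0.3, -0.5]
finger_gap: 0.313
time: 34.98
eef_pos: [0.4235, -0.3792, 0.1233]
orientation: [0.951, -0.309, -0.002, -0.018]
ft_force: [-0.8, 0.8, -0.3]
finger_gap: 0.446
[  79.6 -215.4   14. ]
```

```bash
python3 -m creep '[{"offset":[13,-36,0],"roll":0},{"offset":[26,-72,0],"roll":0},{"offset":[39,-108,0],"roll":0},{"offset":[52,-144,0],"roll":0},{"offset":[66,-180,7],"roll":0},{"offset":[76,-206,14],"roll":0},{"offset":[79.5,-215.5,14],"roll":0},{"offset":[79.5,-215.5,14],"roll":0},{"offset":[79.5,-215.5,14],"roll":0},{"offset":[79.5,-215.5,14],"roll":0}]' 0.65 40
python3 look.py 10
python3 - <<'E'
from h import *
print(togo([.6147,-.2515,.023]))
E
```

```text
time: 35.82
eef_pos: [0.6126, -0.252, 0.1125]
orientation: [0.95, -0.31, -0.004, -0.018]
ft_force: [-0.1, 0.6, 0.8]
finger_gap: 0.647
dish_post [(0.57, [0.4513, -0.4035]), (0.22, [0.4953, -0.3859])]
dish [(0.66, [0.4469, -0.4033])]
bisc [(0.61, [0.612, -0.25]), (0.59, [0.483, -0.396]), (0.55, [0.407, -0.372]), (0.53, [0.419, -0.423]), (0.45, [0.452, -0.357])]
blobs [[0.326, -0.332], [0.701, -0.2], [0.615, -0.253], [0.75, -0.319]]
36.0167 [ 0.6131 -0.2518  0.1127] 0.6531750245552602
[ 2.8  1.7 89.7]
```

```bash
python3 -m creep '[{"offset":[1,1,35],"roll":0},{"offset":[2,1.5,65],"roll":0},{"offset":[3,1.5,82],"roll":0},{"offset":[3,1.5,89.5],"roll":0},{"offset":[3,1.5,89.5],"roll":0},{"offset":[3,1.5,89.5],"roll":0}]' 0.65 40
python3 -m creep '[{"offset":[0,0,0],"roll":0},{"offset":[0,0,0],"roll":0},{"offset":[0,0,0],"roll":0},{"offset":[0,0,0],"roll":0},{"offset":[0,0,0],"roll":0},{"offset":[0,0,0],"roll":0}]' 0 40
python3 - <<'E'
from h import *
a=np.radians(-72); print(togo([.454+.038*np.cos(a),-.401+.038*np.sin(a),.115]))
E
```

```text
time: 36.52
eef_pos: [0.6159, -0.2513, 0.0237]
orientation: [0.951, -0.31, -0.004, -0.018]
ft_force: [0.6, -0.1, 0.6]
finger_gap: 0.651
time: 37.02
eef_pos: [0.6164, -0.2511, 0.0245]
orientation: [0.951, -0.309, -0.003, -0.018]
ft_force: [-1.7, 0.8, 9.9]
finger_gap: 0.315
[-13.9 236.1 -98. ]
```

```bash
python3 -m creep '[{"offset":[0,0,-15],"roll":0},{"offset":[0,-1,-45],"roll":0},{"offset":[0,-2,-80],"roll":0},{"offset":[-1,15,-98],"roll":6},{"offset":[-3,45,-98],"roll":12},{"offset":[-5,78,-98],"roll":18},{"offset":[-7,111,-98],"roll":24},{"offset":[-9,144,-98],"roll":30},{"offset":[-11,177,-98],"roll":36},{"offset":[-13,210,-98],"roll":36},{"offset":[-14,228,-98],"roll":36},{"offset":[-14,236,-98],"roll":36},{"offset":[-14,236,-98],"roll":36},{"offset":[-14,236,-98],"roll":36},{"offset":[-14,236,-98],"roll":36}]' 0 40
python3 tilt.py; python3 look.py 11;  python3 - <<'E'
from h import *
a=np.radians(-72); print(togo([.454+.038*np.cos(a),-.401+.038*np.sin(a),.046]))
E
```

```text
time: 38.27
eef_pos: [0.4665, -0.4355, 0.1139]
orientation: [0.809, -0.587, -0.009, -0.016]
ft_force: [1.0, -0.3, 0.8]
finger_gap: 0.32
j [ 0.009  0.745  0.972  1.821 -0.753  1.021 -1.521] p [ 0.4665 -0.4355  0.1139] z [ 0.0044  0.0371 -0.9993] yaw 108.03256792322324
dish_post [(0.63, [0.4544, -0.4001]), (0.45, [0.6213, -0.0326])]
dish [(0.9, [0.4535, -0.4057]), (0.35, [0.3712, -0.3983])]
bisc [(0.7, [0.482, -0.399]), (0.64, [0.374, -0.399]), (0.56, [0.403, -0.374]), (0.54, [0.45, -0.356]), (0.51, [0.406, -0.425]), (0.48, [0.531, -0.216])]
blobs [[0.581, -0.124], [0.638, -0.132], [0.676, -0.19], [0.714, -0.22]]
38.4667 [ 0.466  -0.4358  0.1136] 0.31593056830336175
[ 3.5  1.7 67.5]
```

View pics/s11.png

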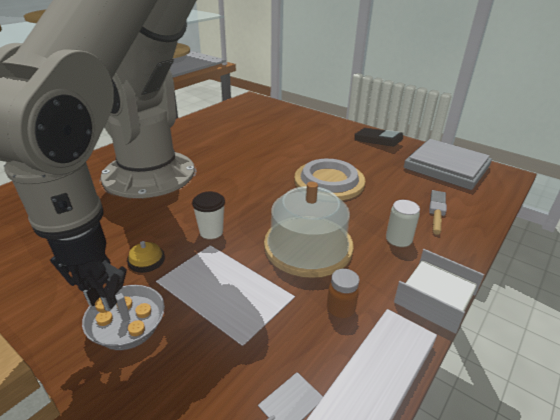

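The sheet is empty, four biscuits lie in the dish and the fifth is held above it at (300,100). Place it.

```bash
python3 -m creep '[{"offset":[1,0.5,25],"roll":0},{"offset":[2,1,50],"roll":0},{"offset":[3.5,1.5,63],"roll":0},{"offset":[3.5,1.5,67],"roll":0},{"offset":[3.5,1.5,67],"roll":0},{"offset":[3.5,1.5,67],"roll":0}]' 0 40
python3 -m creep '[{"offset":[0,0,0],"roll":0},{"offset":[0,0,0],"roll":0},{"offset":[0,0,0],"roll":0},{"offset":[-1,-0.5,-15],"roll":0},{"offset":[-2,-1,-50],"roll":0},{"offset":[-3.5,-1.5,-80],"roll":0},{"offset":[-3.5,-1.5,-110],"roll":0},{"offset":[-40,-50,-130],"roll":-7},{"offset":[-60,-90,-130],"roll":-14},{"offset":[-80,-130,-130],"roll":-21},{"offset":[-100,-170,-130],"roll":-28},{"offset":[-110,-200,-130],"roll":-35},{"offset":[-110,-230,-130],"roll":-36},{"offset":[-110,-230,-130],"roll":-36},{"offset":[-110,-230,-130],"roll":-36}]' 0.45 40
python3 tilt.py; python3 look.py 12; python3 - <<'E'
from h import *
t=save("top","t12.png"); s=cv2.imread("pics/s12.png")
for n,z in(("dish_post",.062),("dish",0)): print(n,[(round(k["p"],2),np.round(k["at"],1).tolist(),np.round(onz("top",k["at"],z)[:2],4).tolist()) for k in bot.spot_point("top",n)[:2]])
cv2.imwrite("pics/c12.png",np.hstack([cv2.resize(t[219:279,371:451,::-1],(400,300),interpolation=3),cv2.resize(s[279:351,77:173],(400,300),interpolation=3)]))
E
```

```text
time: 38.97
eef_pos: [0.4652, -0.4384, 0.0473]
orientation: [0.809, -0.588, -0.009, -0.016]
ft_force: [-0.3, -0.6, 0.2]
finger_gap: 0.319
time: 40.22
eef_pos: [0.6524, -0.2644, 0.1844]
orientation: [0.952, -0.307, -0.003, -0.018]
ft_force: [-0.1, -0.6, -0.9]
finger_gap: 0.455
j [-0.252  0.693  0.876  1.615 -0.611  1.135 -1.406] p [ 0.6524 -0.2644  0.1844] z [ 0.0045  0.0365 -0.9993] yaw 144.21253812592738
dish_post [(0.87, [0.4554, -0.4037])]
dish [(0.58, [0.4562, -0.4051])]
bisc [(0.79, [0.445, -0.438]), (0.78, [0.408, -0.421]), (0.72, [0.453, -0.357]), (0.58, [0.484, -0.397]), (0.39, [0.401, -0.369])]
blobs [[0.581, -0.125]]
40.4167 [ 0.6484 -0.2685  0.1843] 0.44921492107412686
dish_post [(0.96, [251.0, 413.6], [0.4456, -0.4]), (0.6, [195.0, 259.2], [0.6044, 0.0267])]
dish [(0.64, [252.0, 408.8], [0.4483, -0.4062])]
```

View pics/c12.png

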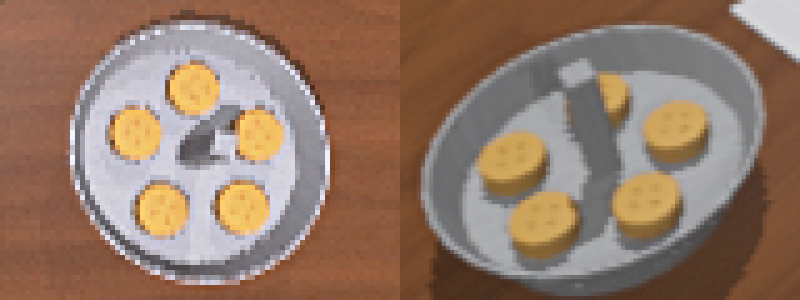

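All five biscuits lie flat around the post. The post top is at (72,575) in the right crop, and I need its yaw.

```bash
python3 - <<'E'
from h import *
s=cv2.imread("pics/s12.png"); g=s[:,:,1].astype(int)
print(g[288:306,110:130])
# rectify to world plane z=.083, 0.25mm/px around post, view from above (cols=+x, rows=-y)
N=240; m=np.zeros((N,N,2),np.float32); H=[]
src=np.array([[.415,-.360],[.495,-.360],[.495,-.440],[.415,-.440]]); px=np.array([proj("scene",[*p,.083])[::-1] for p in src],np.float32)
M=cv2.getPerspectiveTransform(px,np.array([[0,0],[400,0],[400,400],[0,400]],np.float32))
cv2.imwrite("pics/p.png",cv2.warpPerspective(s,M,(400,400),flags=cv2.INTER_CUBIC))
E
```

```text
[[ 68  66  69  80 104 122 151 147 127 127 125 118 113 111 113 114 115 115
  114 114]
 [ 79  93 116 153 156 132 127 122 115 113 113 114 112 111 112 114 115 116
  115 114]
 [152 157 135 127 126 118 114 113 114 113 114 114 112 112 113 113 113 115
  116 116]
 [135 127 117 114 114 113 114 115 114 113 113 113 114 113 113 114 113 114
  116 116]
 [114 113 107 109 113 114 115 113 113 112 116 116 114 114 114 113 113 113
  115 117]
 [110 107  99  99 108 111 111 111 115 127 156 151 125 113 113 113 114 112
  114 115]
 [102 101  99  99  99 107 117 132 157 167 170 168 144 116 115 114 114 112
  114 114]
 [ 99 100  98  97 107 132 164 171 167 169 169 171 162 131 112 115 114 113
  113 112]
 [ 97 101  97  99 113 153 174 171 168 168 169 173 175 151 131 134 133 135
  134 124]
 [ 98 100  97  96 101 143 169 171 169 170 170 167 156 129 134 157 164 164
  163 160]
 [ 98  99  98  97  94 111 147 167 171 163 151 134 114 101 117 153 167 167
  167 166]
 [ 98  98  96  93  94  98 132 154 152 131 111 102  99  96 102 132 155 164
  166 168]
 [100  97  95 100 103 108 109 112 111 103  98  99 101  97  95 142 166 166
  167 168]
 [ 97  96 105 143 163 155 123 100  99  99  98 100 102  99  94 121 156 168
  168 168]
 [119 130 147 164 168 165 135  99 102  99  99 100 102 101  98 104 138 162
  170 171]
 [152 162 163 164 163 164 145 114 101 102 100 100 102 101  96  96 145 170
  174 173]
 [167 164 163 161 162 165 141 104 101 102 100 100 100 103  97  96 139 169
  166 144]
 [170 167 161 162 164 164 136  99  98 103 101 100 101 101 101  98 119 141
  129 103]]
```

View pics/p.png

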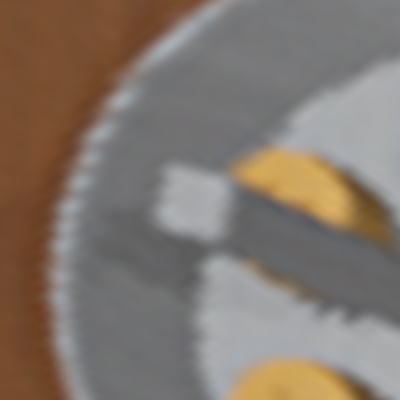

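```bash
python3 - <<'E'
from h import *
print(togo([.454,-.400,.13]))
E
```

```text
[-78.5 222.9  48.3]
```

```bash
python3 -m creep '[{"offset":[-8,25,0],"roll":-7},{"offset":[-16,50,0],"roll":-14},{"offset":[-25,75,0],"roll":-21},{"offset":[-33,100,5],"roll":-28},{"offset":[-42,125,10],"roll":-35},{"offset":[-50,150,15],"roll":-42},{"offset":[-58,170,20],"roll":-49},{"offset":[-65,190,25],"roll":-56},{"offset":[-72,208,30],"roll":-63},{"offset":[-78.5,223,35],"roll":-70},{"offset":[-78.5,223,40],"roll":-77},{"offset":[-78.5,223,48],"roll":-84},{"offset":[-78.5,223,48],"roll":-91},{"offset":[-78.5,223,48],"roll":-98},{"offset":[-78.5,223,48],"roll":-105},{"offset":[-78.5,223,48],"roll":-112},{"offset":[-78.5,223,48],"roll":-112},{"offset":[-78.5,223,48],"roll":-112},{"offset":[-78.5,223,48],"roll":-112}]' 0.45 100
python3 tilt.py; python3 look.py 13; python3 - <<'E'
from h import *
print(togo([.454,-.400,.058]))
E
```

```text
time: 42.15
eef_pos: [0.4546, -0.3998, 0.13]
orientation: [0.79, 0.613, 0.013, -0.013]
ft_force: [-0.0, -0.1, -0.5]
finger_gap: 0.452
j [ 0.329  0.475  0.396  1.869 -0.274  0.869  0.618] p [ 0.4546 -0.3998  0.13  ] z [ 0.0038  0.0365 -0.9993] yaw -104.34176789318322
dish_post [(0.83, [0.4511, -0.4012])]
dish [(0.61, [0.4453, -0.4085]), (0.46, [0.4432, -0.4311]), (0.4, [0.7509, 0.18])]
bisc [(0.64, [0.478, -0.397]), (0.57, [0.454, -0.359]), (0.54, [0.456, -0.434]), (0.51, [0.409, -0.375]), (0.45, [0.416, -0.423])]
blobs [[0.581, -0.124], [0.637, -0.132], [0.454, -0.364], [0.739, -0.221], [0.652, -0.33]]
42.35 [ 0.455  -0.3995  0.1298] 0.4524843949863932
[-3.3 -0.5 71.8]
```

View pics/s13.png

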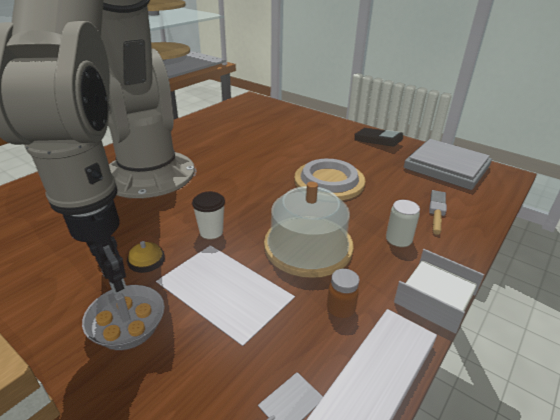

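Fingers straddle the post at (290,120). Descend and grip it.

```bash
python3 -m creep '[{"offset":[-1,0,25],"roll":0},{"offset":[-2,-0.5,50],"roll":0},{"offset":[-3,-0.5,65],"roll":0},{"offset":[-3.3,-0.5,72],"roll":0},{"offset":[-3.3,-0.5,72],"roll":0},{"offset":[-3.3,-0.5,72],"roll":0}]' 0.45 100
python3 -m creep '[{"offset":[0,0,0],"roll":0},{"offset":[0,0,0],"roll":0},{"offset":[0,0,0],"roll":0},{"offset":[0,0,0],"roll":0},{"offset":[0,0,0],"roll":0},{"offset":[0,0,0],"roll":0},{"offset":[0,0,0],"roll":0}]' 0 100
python3 look.py 14; python3 tilt.py; python3 - <<'E'
from h import *
s=cv2.imread("pics/s14.png"); t=save("top","t14.png")[:,:,::-1]
out=[]
for c,i in(("scene",s),("top",t)):
    x,y=.465,.315; src=np.array([[x-.12,y+.12],[x+.12,y+.12],[x+.12,y-.12],[x-.12,y-.12]])
    px=np.array([proj(c,[*p,.038])[::-1] for p in src],np.float32)
    M=cv2.getPerspectiveTransform(px,np.array([[0,0],[400,0],[400,400],[0,400]],np.float32)); w=cv2.warpPerspective(i,M,(400,400),flags=2)
    for r in(63,82.5): cv2.circle(w,(200,200),int(r/.6),(0,0,255),1)
    out.append(w)
cv2.imwrite("pics/ring.png",np.hstack(out))
E
```

```text
time: 42.85
eef_pos: [0.454, -0.4002, 0.0582]
orientation: [0.788, 0.615, 0.013, -0.013]
ft_force: [0.9, 0.0, 0.2]
finger_gap: 0.451
time: 43.43
eef_pos: [0.4543, -0.4003, 0.059]
orientation: [0.788, 0.615, 0.013, -0.013]
ft_force: [-2.5, 2.6, 7.2]
finger_gap: 0.147
dish_post [(0.87, [0.4517, -0.4022])]
dish [(0.63, [0.4436, -0.4062])]
bisc [(0.73, [0.533, -0.218]), (0.71, [0.484, -0.398]), (0.66, [0.449, -0.44]), (0.56, [0.452, -0.359]), (0.47, [0.42, -0.428]), (0.38, [0.412, -0.379])]
blobs [[0.58, -0.124], [0.637, -0.132], [0.455, -0.364], [0.688, -0.244], [0.747, -0.342]]
43.6333 [ 0.4543 -0.4003  0.0589] 0.15171072097250854
j [ 0.367  0.571  0.351  1.904 -0.327  0.74   0.669] p [ 0.4543 -0.4003  0.0589] z [ 0.005   0.036  -0.9993] yaw -104.05608370618876
```

View pics/ring.png

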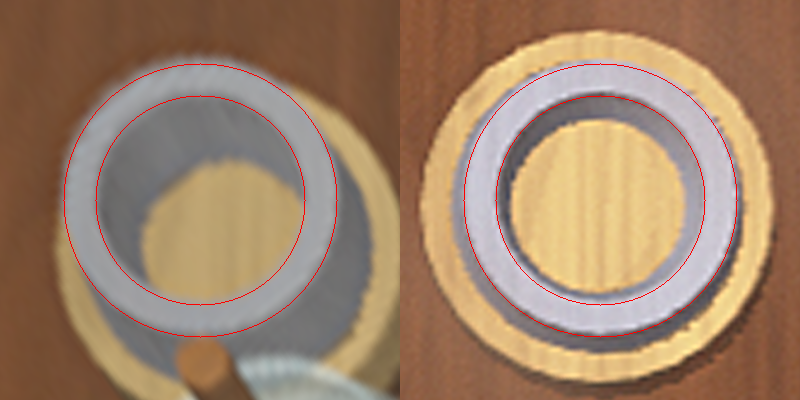

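```bash
python3 -m creep '[{"offset":[0,0,-1],"roll":0},{"offset":[0,0,-4],"roll":0},{"offset":[0,0,-9],"roll":0},{"offset":[0.5,0,-16],"roll":0},{"offset":[1,0,-26],"roll":0},{"offset":[1,0,-36],"roll":0},{"offset":[1.5,0,-46],"roll":0},{"offset":[2,0,-56],"roll":0},{"offset":[2.5,0.5,-63],"roll":0},{"offset":[2.5,0.5,-67],"roll":0},{"offset":[2.5,0.5,-67],"roll":0},{"offset":[2.5,0.5,-67],"roll":0}]' 0 120
python3 look.py 15; python3 tilt.py; python3 - <<'E'
from h import *
for p in([.454,-.4,.225],[.470,-.2,.225],[.475,0,.225],[.470,.16,.225],[.465,.3165,.225]): print(p,togo(p))
E
```

```text
time: 44.68
eef_pos: [0.4548, -0.4001, 0.1249]
orientation: [0.788, 0.615, 0.013, -0.013]
ft_force: [-0.1, -0.8, -6.8]
finger_gap: 0.148
dish_post [(0.88, [0.3814, -0.3672])]
dish [(0.59, [0.3873, -0.3778])]
bisc [(0.69, [0.339, -0.393]), (0.59, [0.395, -0.332]), (0.53, [0.416, -0.365]), (0.5, [0.38, -0.41]), (0.48, [0.345, -0.346]), (0.31, [0.755, 0.167])]
blobs [[0.58, -0.124], [0.637, -0.132], [0.739, -0.226]]
44.8833 [ 0.4545 -0.4     0.1243] 0.14633694601122538
j [ 0.331  0.483  0.393  1.871 -0.278  0.86   0.626] p [ 0.4545 -0.4     0.1243] z [ 0.0029  0.037  -0.9993] yaw -104.05719126025852
[0.454, -0.4, 0.225] [   3.6   -1.1 -100.6]
[0.47, -0.2, 0.225] [201.3 -34.2 -93.2]
[0.475, 0, 0.225] [396.4 -77.9 -85.8]
[0.47, 0.16, 0.225] [ 550.3 -121.6  -79.8]
[0.465, 0.3165, 0.225] [ 700.8 -164.5  -74.1]
```

View pics/s15.png

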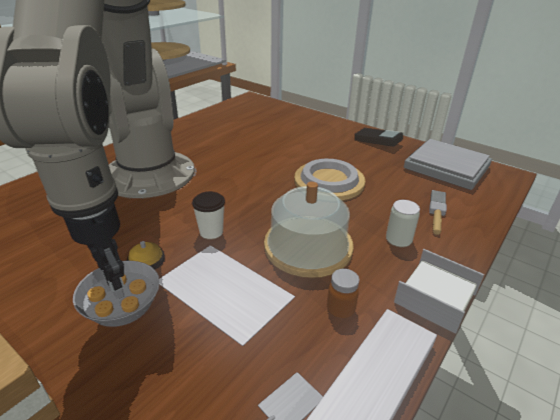

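The dish is lifted level with all five biscuits in it. Carry it high, past the cup and cover.

```bash
python3 -m creep '[{"offset":[0,0,-6],"roll":0},{"offset":[1,0,-18],"roll":0},{"offset":[1.5,0,-34],"roll":0},{"offset":[2,-0.5,-52],"roll":0},{"offset":[3,-1,-70],"roll":0},{"offset":[3.5,-1,-86],"roll":0},{"offset":[3.5,-1,-96],"roll":0},{"offset":[3.5,-1,-100.5],"roll":0},{"offset":[8,-2,-100.5],"roll":0},{"offset":[18,-3.5,-100],"roll":0},{"offset":[34,-6,-99.5],"roll":0},{"offset":[54,-9.5,-98.5],"roll":0},{"offset":[78,-13.5,-98],"roll":0},{"offset":[104,-18,-97],"roll":0},{"offset":[130,-22,-96],"roll":0},{"offset":[154,-26,-95],"roll":0},{"offset":[174,-29.5,-94],"roll":0},{"offset":[190,-32,-93.5],"roll":0},{"offset":[198,-33.5,-93],"roll":0},{"offset":[201,-34,-93],"roll":0}]' 0 120
python3 tilt.py; python3 - <<'E'
from h import *
print(st()[0]["finger_gap"])
for p in([.475,-.02,.225],[.472,.15,.225],[.465,.3165,.225]): print(p,togo(p))
E
```

```text
time: 46.55
eef_pos: [0.47, -0.1984, 0.2246]
orientation: [0.787, 0.616, 0.012, -0.014]
ft_force: [0.1, -0.2, -7.2]
finger_gap: 0.146
j [-0.019  0.188  0.358  2.002 -0.123  0.977  0.161] p [ 0.47   -0.1984  0.2246] z [ 0.0024  0.0373 -0.9993] yaw -103.91341108136169
0.14622603287036934
[0.475, -0.02, 0.225] [174.2 -38.    6.2]
[0.472, 0.15, 0.225] [338.4 -81.8  12.6]
[0.465, 0.3165, 0.225] [ 498.2 -128.6   18.8]
```

```bash
python3 -m creep '[{"offset":[4,-1,0],"roll":0},{"offset":[13,-3,0.5],"roll":0},{"offset":[28,-6,1],"roll":0},{"offset":[48,-10.5,2],"roll":0},{"offset":[70,-15,2.5],"roll":0},{"offset":[93,-20,3],"roll":0},{"offset":[116,-25,4],"roll":0},{"offset":[137,-30,5],"roll":0},{"offset":[154,-33.5,5.5],"roll":0},{"offset":[166,-36,6],"roll":0},{"offset":[172,-37.5,6],"roll":0},{"offset":[174,-38,6],"roll":0},{"offset":[174,-38,6],"roll":0},{"offset":[174,-38,6],"roll":0}]' 0 120
python3 tilt.py; python3 - <<'E'
from h import *
print(st()[0]["finger_gap"])
for p in([.472,.15,.225],[.465,.3165,.225]): print(p,togo(p))
E
```

```text
time: 47.72
eef_pos: [0.4756, -0.0233, 0.2258]
orientation: [0.789, 0.615, 0.013, -0.013]
ft_force: [0.0, -0.8, -6.2]
finger_gap: 0.147
j [-0.267  0.117  0.223  2.072 -0.076  0.952 -0.248] p [ 0.4756 -0.0233  0.2258] z [ 0.0037  0.0363 -0.9993] yaw -104.12048586162854
0.14657098427218945
[0.472, 0.15, 0.225] [167.  -45.8   7. ]
[0.465, 0.3165, 0.225] [326.7 -93.2  13. ]
```

```bash
python3 -m creep '[{"offset":[4,-1,0],"roll":0},{"offset":[13,-3.5,0.5],"roll":0},{"offset":[28,-8,1],"roll":0},{"offset":[48,-13.5,2],"roll":0},{"offset":[71,-20,3],"roll":0},{"offset":[95,-26.5,4],"roll":0},{"offset":[119,-33,5],"roll":0},{"offset":[143,-39.5,6],"roll":0},{"offset":[167,-46,7],"roll":0},{"offset":[191,-53,8],"roll":0},{"offset":[215,-60,9],"roll":0},{"offset":[239,-67,10],"roll":0},{"offset":[262,-74,10.5],"roll":0},{"offset":[283,-80,11],"roll":0},{"offset":[301,-85.5,12],"roll":0},{"offset":[314,-89.5,12.5],"roll":0},{"offset":[322,-92,13],"roll":0},{"offset":[326.5,-93,13],"roll":0},{"offset":[326.5,-93,13],"roll":0},{"offset":[326.5,-93,13],"roll":0}]' 0 120
python3 tilt.py; python3 - <<'E'
from h import *
s=save("scene","s16.png"); t=save("top","t16.png")
print(st()[0]["finger_gap"])
for c in("scene","top"):
  for n,z in(("dish_post",.062+.166),("dish",.166)): print(c,n,[(round(k["p"],2),np.round(onz(c,k["at"],z)[:2],4).tolist()) for k in bot.spot_point(c,n)[:2]])
for p in([.465,.3165,.13],[.465,.3165,.090],[.465,.3165,.081]): print(p,togo(p))
E
```

```text
time: 49.38
eef_pos: [0.465, 0.3164, 0.2251]
orientation: [0.788, 0.615, 0.012, -0.013]
ft_force: [0.7, -0.1, -6.1]
finger_gap: 0.148
j [-0.689  0.253 -0.01   1.898 -0.028  0.965 -0.929] p [0.465  0.3164 0.2251] z [ 0.0036  0.036  -0.9993] yaw -104.09737703291678
0.1424889015102087
scene dish_post [(0.74, [0.4732, 0.3003])]
scene dish [(0.79, [0.4528, 0.317])]
top dish_post [(0.77, [0.4681, 0.3172]), (0.34, [0.4256, 0.2717])]
top dish [(0.89, [0.4601, 0.3112])]
[0.465, 0.3165, 0.13] [-3.6  0.6 95.2]
[0.465, 0.3165, 0.09] [ -5.1   0.8 135.2]
[0.465, 0.3165, 0.081] [ -5.4   0.8 144.2]
```

```bash
python3 -m creep '[{"offset":[0,0,5],"roll":0},{"offset":[-0.5,0,17],"roll":0},{"offset":[-1,0,35],"roll":0},{"offset":[-2,0.5,55],"roll":0},{"offset":[-3,0.5,75],"roll":0},{"offset":[-3.5,0.5,92],"roll":0},{"offset":[-4,0.5,105],"roll":0},{"offset":[-4.5,0.5,115],"roll":0},{"offset":[-5,0.5,122],"roll":0},{"offset":[-5,0.5,128],"roll":0},{"offset":[-5,0.5,133],"roll":0},{"offset":[-5,0.5,136],"roll":0},{"offset":[-5,0.5,136],"roll":0},{"offset":[-5,0.5,136],"roll":0}]' 0 120
python3 -m creep '[{"offset":[0,0,1],"roll":0},{"offset":[0,0,2],"roll":0},{"offset":[0,0,2],"roll":0}]' 0 120
python3 -m creep '[{"offset":[0,0,1],"roll":0},{"offset":[0,0,2],"roll":0},{"offset":[0,0,2],"roll":0}]' 0 120
```

```text
time: 50.85
eef_pos: [0.4647, 0.3174, 0.0894]
orientation: [0.788, 0.615, 0.013, -0.013]
ft_force: [-0.1, 1.0, -5.8]
finger_gap: 0.15
time: 51.1
eef_pos: [0.4646, 0.3173, 0.0872]
orientation: [0.788, 0.615, 0.013, -0.013]
ft_force: [0.7, -0.6, -5.7]
finger_gap: 0.143
time: 51.35
eef_pos: [0.4645, 0.3173, 0.0849]
orientation: [0.788, 0.615, 0.013, -0.013]
ft_force: [-0.3, 0.3, -5.5]
finger_gap: 0.143
```

```bash
python3 -m creep '[{"offset":[0,0,1],"roll":0},{"offset":[0,0,2],"roll":0},{"offset":[0,0,2],"roll":0}]' 0 120
python3 -m creep '[{"offset":[0,0,1],"roll":0},{"offset":[0,0,1],"roll":0}]' 0 120
```

```text
time: 51.6
eef_pos: [0.4649, 0.3173, 0.0831]
orientation: [0.788, 0.615, 0.013, -0.013]
ft_force: [1.5, -1.3, -3.4]
finger_gap: 0.143
time: 51.77
eef_pos: [0.4653, 0.3172, 0.0824]
orientation: [0.788, 0.615, 0.013, -0.013]
ft_force: [2.3, -4.6, 1.9]
finger_gap: 0.147
```

```bash
python3 -m creep '[{"offset":[-1.3,1,0.5],"roll":0},{"offset":[-1.3,1,1],"roll":0},{"offset":[-1.3,1,1],"roll":0}]' 0 120
```

```text
time: 52.02
eef_pos: [0.4658, 0.3168, 0.0815]
orientation: [0.788, 0.615, 0.014, -0.013]
ft_force: [2.4, 2.7, 4.2]
finger_gap: 0.146
```

```bash
python3 -m creep '[{"offset":[0,0,0],"roll":0},{"offset":[0,0,0],"roll":0},{"offset":[0,0,0],"roll":0},{"offset":[0,0,0],"roll":0},{"offset":[0,0,0],"roll":0},{"offset":[0.5,0,-12],"roll":0},{"offset":[1.5,0,-40],"roll":0},{"offset":[3,-0.5,-80],"roll":0},{"offset":[4,-0.5,-110],"roll":0},{"offset":[4,-0.5,-110],"roll":0},{"offset":[4,-0.5,-110],"roll":0}]' 0.45 120
python3 - <<'E'
from h import *
print(togo([.590,.020,.215]))
E
```

```text
time: 52.93
eef_pos: [0.4661, 0.3166, 0.1938]
orientation: [0.788, 0.615, 0.015, -0.013]
ft_force: [-0.4, -0.5, 0.4]
finger_gap: 0.45
[-256.5  192.1  -31.9]
```

```bash
python3 -m creep '[{"offset":[0,0,-20],"roll":0},{"offset":[-25,19,-32],"roll":0},{"offset":[-55,41,-32],"roll":0},{"offset":[-85,64,-32],"roll":0},{"offset":[-115,86,-32],"roll":0},{"offset":[-145,109,-32],"roll":0},{"offset":[-175,131,-32],"roll":0},{"offset":[-205,154,-32],"roll":0},{"offset":[-235,176,-32],"roll":0},{"offset":[-256.5,192,-32],"roll":0},{"offset":[-256.5,192,-32],"roll":0},{"offset":[-256.5,192,-32],"roll":0},{"offset":[-256.5,192,-32],"roll":0}]' 0.6 110
python3 tilt.py; python3 - <<'E'
from h import *
s=save("scene","s17.png"); t=save("top","t17.png")
for c in("scene","top"):
  for n,z in(("dish_post",.084),("dish",.022),("cover_knob",.157)): print(c,n,[(round(k["p"],2),np.round(onz(c,k["at"],z)[:2],4).tolist()) for k in bot.spot_point(c,n)[:2]])
print(togo([.5903,.0196,.158]))
out=[]
for c,i in(("scene",s),("top",t)):
    x,y=.465,.3165; src=np.array([[x-.12,y+.12],[x+.12,y+.12],[x+.12,y-.12],[x-.12,y-.12]])
    px=np.array([proj(c,[*p,.060])[::-1] for p in src],np.float32)
    M=cv2.getPerspectiveTransform(px,np.array([[0,0],[400,0],[400,400],[0,400]],np.float32)); w=cv2.warpPerspective(i[:,:,::-1],M,(400,400),flags=2)
    cv2.circle(w,(200,200),int(74/.6),(0,0,255),1); out.append(w)
cv2.imwrite("pics/nest.png",np.hstack(out))
E
```

```text
time: 54.02
eef_pos: [0.5886, 0.02, 0.212]
orientation: [0.788, 0.615, 0.012, -0.014]
ft_force: [0.1, 0.8, 0.3]
finger_gap: 0.597
j [-0.245  0.319  0.15   1.847 -0.101  0.976 -0.292] p [0.5886 0.02   0.212 ] z [ 0.0021  0.0367 -0.9993] yaw -104.04357680809132
scene dish_post [(0.83, [0.4626, 0.3162]), (0.34, [0.5112, 0.2822])]
scene dish [(0.7, [0.4652, 0.2995])]
scene cover_knob [(0.81, [0.5842, 0.0186])]
top dish_post []
top dish [(0.56, [0.4587, 0.3048]), (0.38, [0.7393, 0.1904])]
top cover_knob []
[-2.1  1.6 54.8]
```

View pics/nest.png

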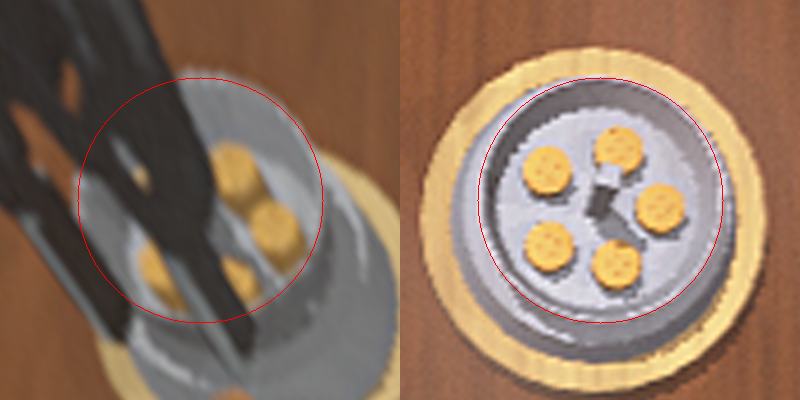

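The dish sits concentric in the ring, its rim matching the level reference circle, with five biscuits inside. Now grip the knob.

```bash
python3 -m creep '[{"offset":[-1,0.5,20],"roll":0},{"offset":[-1.5,1,40],"roll":0},{"offset":[-2,1.5,52],"roll":0},{"offset":[-2,1.5,54.5],"roll":0},{"offset":[-2,1.5,54.5],"roll":0},{"offset":[-2,1.5,54.5],"roll":0}]' 0.6 110
python3 -m creep '[{"offset":[0,0,0],"roll":0},{"offset":[0,0,0],"roll":0},{"offset":[0,0,0],"roll":0},{"offset":[0,0,0],"roll":0},{"offset":[0,0,0],"roll":0},{"offset":[0,0,0],"roll":0},{"offset":[0,0,0],"roll":0}]' 0 110
python3 -m creep '[{"offset":[0,0,-3],"roll":0},{"offset":[0.5,0,-9],"roll":0},{"offset":[1,0,-20],"roll":0},{"offset":[1.5,0,-38],"roll":0},{"offset":[2.5,0,-58],"roll":0},{"offset":[3,-0.5,-78],"roll":0},{"offset":[3.5,-0.5,-96],"roll":0},{"offset":[4,-0.5,-110],"roll":0},{"offset":[4.5,-0.5,-120],"roll":0},{"offset":[4.5,-0.5,-120],"roll":0},{"offset":[4.5,-0.5,-120],"roll":0},{"offset":[4.5,-0.5,-120],"roll":0}]' 0 110
python3 tilt.py; python3 - <<'E'
from h import *
s,e,r=st(); print(s["finger_gap"],e); print(togo([.5277,.168,.278]),togo([.465,.3165,.278]))
E
```

```text
time: 54.92
eef_pos: [0.5907, 0.0192, 0.1588]
orientation: [0.788, 0.615, 0.013, -0.013]
ft_force: [0.6, 0.1, 0.4]
finger_gap: 0.6
time: 55.5
eef_pos: [0.5909, 0.0192, 0.1595]
orientation: [0.788, 0.615, 0.013, -0.013]
ft_force: [-2.2, 0.2, 8.9]
finger_gap: 0.283
time: 56.5
eef_pos: [0.59, 0.0193, 0.2775]
orientation: [0.788, 0.615, 0.012, -0.014]
ft_force: [0.4, -0.3, -5.0]
finger_gap: 0.277
j [-0.254  0.259  0.16   1.774 -0.086  1.107 -0.306] p [0.59   0.0193 0.2775] z [ 0.0025  0.0364 -0.9993] yaw -104.05109705618798
0.27735578765711305 [0.59   0.0193 0.2775]
[129.  -96.6   4.7] [ 257.7 -193.5   10. ]
```

```bash
python3 -m creep '[{"offset":[5,-4,0],"roll":0},{"offset":[16,-12,0.5],"roll":0},{"offset":[34,-25.5,1],"roll":0},{"offset":[56,-42,2],"roll":0},{"offset":[80,-60,3],"roll":0},{"offset":[104,-78,4],"roll":0},{"offset":[128,-96,5],"roll":0},{"offset":[152,-114,6],"roll":0},{"offset":[176,-132,7],"roll":0},{"offset":[200,-150,8],"roll":0},{"offset":[222,-167,9],"roll":0},{"offset":[240,-180,9],"roll":0},{"offset":[252,-189,10],"roll":0},{"offset":[257.5,-193,10],"roll":0},{"offset":[257.5,-193,10],"roll":0},{"offset":[257.5,-193,10],"roll":0},{"offset":[257.5,-193,10],"roll":0}]' 0 110
python3 tilt.py; python3 - <<'E'
from h import *
s=save("scene","s18.png"); t=save("top","t18.png")
s,e,r=st(); print(s["finger_gap"],s["ft_force"])
for c in("scene","top"):
  for n,z in(("dish_post",.084),("dish",.022),("cover_knob",.277),("cover",.138)): print(c,n,[(round(k["p"],2),np.round(onz(c,k["at"],z)[:2],4).tolist()) for k in bot.spot_point(c,n)[:2]])
for z in (.20,.175,.16): print(togo([.4655,.3165,z]))
E
```

```text
time: 57.92
eef_pos: [0.4664, 0.3149, 0.2784]
orientation: [0.789, 0.615, 0.012, -0.013]
ft_force: [0.3, -0.0, -4.7]
finger_gap: 0.275
j [-0.663  0.204 -0.035  1.836 -0.021  1.076 -0.935] p [0.4664 0.3149 0.2784] z [ 0.0036  0.0358 -0.9994] yaw -104.13765088519216
0.2757189415215947 [-0.2148  0.1901 -4.8879]
scene dish_post [(0.88, [0.4665, 0.3037]), (0.64, [0.7858, 0.0695])]
scene dish [(0.64, [0.4511, 0.3315]), (0.55, [0.5487, -0.233])]
scene cover_knob [(0.56, [0.461, 0.3187])]
scene cover [(0.79, [0.4725, 0.3008])]
top dish_post []
top dish [(0.18, [0.5828, 0.028])]
top cover_knob [(0.84, [0.4613, 0.318])]
top cover [(0.66, [0.468, 0.3137]), (0.26, [0.5615, 0.0149])]
[-2.6 -0.1 78.7]
[ -3.5   0.  103.6]
[ -4.    0.1 118.6]
```

```bash
python3 -m creep '[{"offset":[0,0,6],"roll":0},{"offset":[-0.5,0,18],"roll":0},{"offset":[-1,0,34],"roll":0},{"offset":[-1.5,0,50],"roll":0},{"offset":[-2,0,64],"roll":0},{"offset":[-2.5,0,76],"roll":0},{"offset":[-3,0,86],"roll":0},{"offset":[-3,0,94],"roll":0},{"offset":[-3.5,0,100],"roll":0},{"offset":[-3.5,0,103.5],"roll":0},{"offset":[-3.5,0,103.5],"roll":0},{"offset":[-3.5,0,103.5],"roll":0}]' 0 110
python3 -m creep '[{"offset":[0,0,3],"roll":0},{"offset":[0,0,6],"roll":0},{"offset":[-0.3,0,9],"roll":0},{"offset":[-0.5,0,11],"roll":0},{"offset":[-0.5,0,11],"roll":0}]' 0 110
```

```text
time: 59.42
eef_pos: [0.4656, 0.3167, 0.1754]
orientation: [0.788, 0.615, 0.013, -0.013]
ft_force: [-0.4, -0.7, -3.9]
finger_gap: 0.278
time: 59.83
eef_pos: [0.4651, 0.3163, 0.1636]
orientation: [0.788, 0.615, 0.012, -0.013]
ft_force: [-0.1, 0.5, -4.8]
finger_gap: 0.276
```

```bash
python3 -m creep '[{"offset":[0,0,1],"roll":0},{"offset":[0,0,2],"roll":0},{"offset":[0,0,3],"roll":0},{"offset":[0,0,3],"roll":0}]' 0 110
python3 -m creep '[{"offset":[0,0,1],"roll":0},{"offset":[0,0,1.5],"roll":0},{"offset":[0,0,1.5],"roll":0}]' 0 110
```

```text
time: 60.17
eef_pos: [0.4653, 0.3166, 0.1609]
orientation: [0.788, 0.615, 0.013, -0.013]
ft_force: [-0.5, -0.4, -4.0]
finger_gap: 0.28
time: 60.42
eef_pos: [0.4653, 0.3168, 0.1597]
orientation: [0.788, 0.615, 0.013, -0.013]
ft_force: [-0.4, -0.9, -2.5]
finger_gap: 0.279
```

```bash
python3 -m creep '[{"offset":[0,0,1],"roll":0},{"offset":[0,0,1],"roll":0}]' 0 110
python3 -m creep '[{"offset":[0,0,0],"roll":0},{"offset":[0,0,0],"roll":0},{"offset":[0,0,0],"roll":0},{"offset":[0,0,0],"roll":0},{"offset":[0,0,0],"roll":0},{"offset":[0.5,0,-12],"roll":0},{"offset":[1.5,0,-40],"roll":0},{"offset":[3,-0.5,-80],"roll":0},{"offset":[30,-20,-110],"roll":0},{"offset":[60,-5,-110],"roll":0},{"offset":[95,-5,-110],"roll":0},{"offset":[130,-5,-110],"roll":0},{"offset":[165,-5,-110],"roll":0},{"offset":[200,-5,-110],"roll":0},{"offset":[200,-5,-110],"roll":0},{"offset":[200,-5,-110],"roll":0}]' 0.6 60
python3 - <<'E'
from h import *
s=save("scene","s19.png"); t=save("top","t19.png")
for c in("scene","top"):
  for n,z in(("dish_post",.084),("cover_knob",.157),("cover",.018),("cup",0),("jar",0),("tin",0),("bell",0)): print(c,n,[(round(k["p"],2),np.round(onz(c,k["at"],z)[:2],4).tolist()) for k in bot.spot_point(c,n)[:1]])
cv2.imwrite("pics/fin.png",np.hstack([cv2.resize(s[110:210,265:400,::-1],(405,300),interpolation=3),cv2.resize(t[195:295,90:222,::-1],(395,300),interpolation=3)]))
E
```

```text
time: 60.58
eef_pos: [0.4652, 0.3168, 0.1595]
orientation: [0.788, 0.615, 0.013, -0.013]
ft_force: [-8.1, -4.2, 12.3]
finger_gap: 0.278
time: 61.92
eef_pos: [0.508, 0.5096, 0.2757]
orientation: [0.788, 0.616, 0.012, -0.013]
ft_force: [1.1, -0.8, -0.1]
finger_gap: 0.599
scene dish_post []
scene cover_knob [(0.68, [0.4709, 0.3099])]
scene cover [(0.95, [0.4772, 0.2844])]
scene cup [(0.64, [0.3515, -0.0872])]
scene jar [(0.75, [0.7569, -0.103])]
scene tin [(0.65, [0.7552, 0.183])]
scene bell [(0.71, [0.3226, -0.2566])]
top dish_post []
top cover_knob [(0.98, [0.4528, 0.3124])]
top cover [(0.82, [0.4651, 0.3243])]
top cup [(0.96, [0.3559, -0.0842])]
top jar [(0.73, [0.7516, -0.1024])]
top tin [(0.6, [0.7543, 0.1966])]
top bell [(0.92, [0.3259, -0.262])]
```

View pics/fin.png

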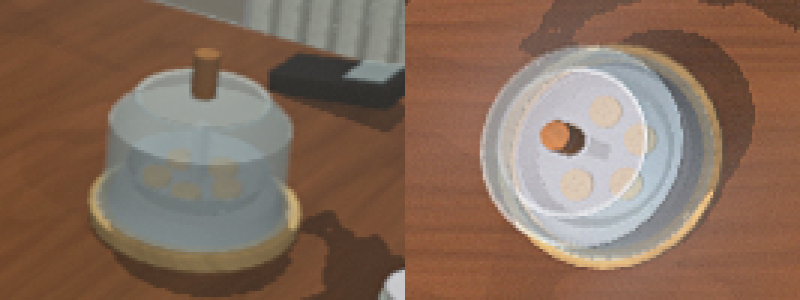

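```bash
python3 - <<'E'
import cv2,numpy as np
a,b=cv2.imread("pics/scene0.png",0),cv2.imread("pics/s19.png",0)
for n,(r,c,h) in dict(cup=(215,209,26),jar=(293,343,26),tin=(223,403,24),bell=(255,145,20)).items():
    T=a[r-h:r+h,c-h:c+h]; R=cv2.matchTemplate(b[r-h-12:r+h+12,c-h-12:c+h+12],T,5); _,v,_,p=cv2.minMaxLoc(R); print(n,v,p[0]-12,p[1]-12)
E
```

```text
cup 0.9737963080406189 0 0
jar 0.9991673231124878 0 0
tin 0.9759517908096313 0 0
bell 0.9689971208572388 0 0
```

Nothing else moved, and the knob is back at its original home pixels in both views. Handing in.

```bash
python3 -c "
from bench import bot
print(bot.job_done(), bot.observe()['time'])"
```

```text
the job is handed in; nothing more can be done
the job is handed in; nothing more can be done
```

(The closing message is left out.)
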